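# Stack notepads in the desk press, set its lever and put the glue pots away

## Task

Clamp the freshly glued notepads in the desk press: first throw its lever fully over to the open notch, the end one with the ball farthest from the bed, then stack all the loose notepads flat on the bed in one square pile up against the end fence and let go, and then throw the lever back into the middle notch, the one with the brass mark. The two glue pots must end up standing upright in the two free cells of the plywood caddy, one to a cell.

Things in the scene. Friction and masses are not known exactly. Their poses are not given: they have to be found in the camera images.
- press: grey desk press, fixed; origin on the desk. Its bed part spans x -37 to +37, y -135 to +30 mm, its lever part x -120 to +20, y -25 to +135 mm. At the -y end an aluminium end fence (74 mm wide, 65 mm high, inner face at y -112), then the white bed, its long sides open; the lever's upright pivot at x -50, y -12 (hub 22 mm thick, 84 mm high); a housing (x -110 to +10, y +35 to +130, 66 mm high)
- bed (a point): centre of the pile's place on the white bed (74 mm wide), 20 mm above the desk, axes as the press. Pads lie with their length along y; one centred here is 2 mm off the end fence (at y -52). The lever's upright steel roller (16 mm thick, 75 mm high) is 18 mm clear of the pile's near end at the open notch, presses on that end with about 2 N at the middle notch, and is over the bed at hard press
- lever (a joint): lever angle, rad, clockwise from above: 0 = arm along the press's +y, middle notch (brass disc on the housing beyond the ball); -0.6 = open notch, ball swung to the press's -x, farthest from the bed; +0.6 = hard-press notch, ball swung to +x, where it starts. Detents draw it into the nearest notch and hold it; about 4 N at the ball moves it out. Stops at +-0.68
- lever_ball (a point): centre of the black 28 mm ball on the end of the lever, 120 mm above the desk, on a 12 mm post that rises 42 mm from the lever's level arm. It swings level, 100 mm from the pivot: press x = -50 + 100 sin(angle), press y = -12 + 100 cos(angle) mm. Can be gripped or pushed from above
- pad1: notepad with card covers, a rigid flat block 58 mm (its x) x 100 mm (its y) x 14 mm thick, 75 g, all notepads alike; a grey binding strip on one short edge (either way round will do); origin at the centre of its underside, z up. Starts lying flat on the desk. Two to four notepads are present (None if absent)
- pad2: notepad with card covers, a rigid flat block 58 mm (its x) x 100 mm (its y) x 14 mm thick, 75 g, all notepads alike; a grey binding strip on one short edge (either way round will do); origin at the centre of its underside, z up. Starts lying flat on the desk. Two to four notepads are present (None if absent)
- pad3: notepad with card covers, a rigid flat block 58 mm (its x) x 100 mm (its y) x 14 mm thick, 75 g, all notepads alike; a grey binding strip on one short edge (either way round will do); origin at the centre of its underside, z up. Starts lying flat on the desk. Two to four notepads are present (None if absent)
- pad4: notepad with card covers, a rigid flat block 58 mm (its x) x 100 mm (its y) x 14 mm thick, 75 g, all notepads alike; a grey binding strip on one short edge (either way round will do); origin at the centre of its underside, z up. Starts lying flat on the desk. Two to four notepads are present (None if absent)
- pot1: glue pot: plain white cylinder with a grey lid, diameter 48 mm, 60 mm tall, about 100 g; origin at the centre of its underside, z up; starts upright on the desk
- pot2: glue pot: plain white cylinder with a grey lid, diameter 48 mm, 60 mm tall, about 100 g; origin at the centre of its underside, z up; starts upright on the desk
- caddy: plywood caddy, fixed to the desk, 66 mm (its x) x 190 mm (its y), walls 5 mm thick and 30 mm high, floor 5 mm thick; three cells in a row along y, each 56 mm square; the cell at its +y end is already filled by a steel tin (fixed, top 56 mm above the desk). Origin at the centre of its underside
- cell_mid (a point): centre of the floor (5 mm above the desk) of the caddy's middle cell, free at the start; axes as the caddy
- cell_end (a point): centre of the floor (5 mm above the desk) of the caddy's cell at its -y end, 61.7 mm from the middle one, free at the start; axes as the caddy
Not all that is in view belongs to the job. What is shaped like the pot1 but pink or purple is not meant.

How it is judged:
By the outcome, as a careful person would: the job done as asked, in the order asked, and still so for the second after the job is handed in, with the robot touching nothing.
Of pad1, pad2, pad3, pad4 only 2 to 4 are there at a start; the rules pass over those that are not, and their reading is None.
At some moment in a run one of pot1, pot2 may be knocked a few centimetres aside while the robot is not near it.
It also fails if it takes over 210 s, if anything falls off the work surface, if the arm or the gripper's body presses on something with over 40 N, if the wrist force passes 120 N, or if a joint passes its speed limit or range.

## Robot

A 6-joint arm with a two-finger parallel gripper is mounted at the origin on the work surface. World frame = base frame: x ahead of the robot, y to its left, z up, the work surface at z = 0. Lengths are in mm, angles in degrees, forces in N, time in s.
With the tool pointing down it reaches from about 300 to 850 mm from the base axis. Payload 4.2 kg.
Tool frame: the origin (TCP) lies between the finger pads; the fingertips stand ahead of it and the grasp point (between the pads) lies 8 mm behind it (env.tip_reach is the x of the fingertips in the tool frame, in mm); x points along the fingers, y is the direction in which the jaws open and shut, and the axes are right-handed (so a half turn about x gives the same grasp; the last joint's range is limited). The gripper opens to 91 mm and grips with 3 to 60 N. Pads are 32 mm wide; open, the fingers measure 118 mm over their backs; the gripper's body (76 mm by 178 mm) begins 60 mm behind the grasp point.
Start: joints at [70.646, 18.312, 89.639, -0, 72.044, -1.146], TCP at [179.677, 546.222, 224.976] pointing down, gripper open.
Joint ranges: [-177.97, 177.97], [-48.28, 115.42], [12.27, 149.76], [-77.06, 257.06], [2.81, 150.46], [-146.56, 146.56]. Speed limits (degrees/s): [147.25, 147.25, 180, 180, 180, 180].

## Interface

Orientations are given as [roll, pitch, yaw] about the fixed x, y, z axes, in that order (R = Rz(yaw) Ry(pitch) Rx(roll)).
In Python, from workcell import env, cams gives the robot as it stands.
- The arm moves only by the tool arm_command, never from a script. Its argument "deltas" is a list of rows, each a list of 3 entries, a list of its own where there are three numbers: the opening, from 0 (shut) to 1 (fully open), then the shift along the world's x, y, z in mm, then the turn about the world's z in rad. A call has 1 to 20 rows; each row is the pose to reach, as a shift and turn from the pose commanded when the call began; what a row does not reach only later rows make up. A row lasts 1/10 s, in which the tool goes at most 50 mm and 8.59 degrees, less where a joint would pass 70% of its speed; a pose out of reach is approached as far as the arm can. A call with a gripper value outside its range is refused whole. The fingers move at their own pace and stop on an object; "grip_force" is the grip in N (left out, the last holds). Time passes only in rows, so rows that repeat a pose let the fingers close. It gives the time, the measured TCP pose, the force and the opening at its end, in the units of the state.
- env.state(): the state, without advancing time (a new reading comes with each control period).
- cams.grab_frame(name): name is "side" or "top"; returns a dict with "img" (384x512x3 uint8, red, green, blue), "K" (3x3 intrinsics, pixels), "rvec" (rotation vector, rad) and "tvec" (3), from world to camera coordinates, as OpenCV has them. Camera axes: x right, y down, z forward; pixel columns grow to the right and rows downward; lengths in mm; the calibration is good to about 2 mm. A picture is of the moment at which its call begins. There is no depth.
- env.job_done(): hands the job in, once; it reports no verdict.
Trained networks look in a picture, given as the dict that the camera call returned (one of the last four; its "shot" number tells which), for a name from the list of things; names that differ only in an ending like _2 or _b are one class to them, and where a whole thing is asked for, a point or a joint stands for the part that bears it (a point fixed in the world has none). Each returns a list of dicts, best first, with "conf" (0 to 1); they miss things now and then, are a little off and sometimes report something else, mostly with a low value. They report only what shows in the picture. A call takes as long as a camera call. They do not tell look-alikes from the thing itself.
- cams.silhouettes(picture, name): "region" (384x512 bool, what is visible of it) and "centre" ([column, row] in pixels, amid what is visible of it).
The state is a dict: "time_s": time; "qpos": joint angles; "qvel": joint speeds; "effort": joint torques, N m; "ee_pos": TCP position; "ee_rot": TCP orientation; "force": force on the tool from outside, world axes, zero at the start; "torque": the same for the moment, N m; "gripper_width": finger opening in mm.
Only numpy, scipy, OpenCV 4.12 (cv2) and the standard library are available. Lean on these libraries where they do the work, as an engineer would, in place of code of your own. Each camera call takes 0.05 s, during which the arm holds its last target.

## Working session

There is one attempt and no reset: what is moved stays moved. The work goes in short steps, Python scripts to look and compute and a tool call to move; the robot and the scene stay as the last step left them, time stands still between calls to the robot, and variables do not carry over. Pictures are saved under pics/ and viewed, and the job is handed in when it is done.

Besides the shell and the picture viewer there is one more tool, called after "Request:" as name([rows], argument=value, ...), one row to a line, values as JSON. arm_command: Moves the arm, as the interface text tells. Its arguments: {"type":"object","properties":{"deltas":{"type":"array","items":{"type":"array"}},"grip_force":{"type":"number"}},"required":["deltas"]}

```bash
ls; mkdir -p pics; cat > h.py <<'E'
import numpy as np, cv2
from workcell import env, cams
def P(f):
    R,_=cv2.Rodrigues(np.array(f["rvec"],float)); return np.array(f["K"],float),R,np.array(f["tvec"],float).ravel()
def proj(f,p):
    K,R,t=P(f); q=(R@np.atleast_2d(np.array(p,float)).T).T+t; q=q@K.T; return q[:,:2]/q[:,2:]
def back(f,uv,z):
    K,R,t=P(f); c=-R.T@t; uv=np.atleast_2d(np.array(uv,float)); d=np.c_[uv,np.ones(len(uv))]@np.linalg.inv(K).T@R
    s=(z-c[2])/d[:,2]; return c+d*s[:,None]
def save(f,n,scale=1.5):
    im=cv2.cvtColor(f["img"],cv2.COLOR_RGB2BGR); cv2.imwrite("pics/"+n,cv2.resize(im,None,fx=scale,fy=scale,interpolation=cv2.INTER_CUBIC))
E
python3 - <<'E'
from h import *
for n in("top","side"):
    f=cams.grab_frame(n); save(f,n+"0.png"); K,R,t=P(f); print(n,(-R.T@t).round(),R[2].round(2),f["shot"])
    for o in("pad1","pot1","caddy","press","lever_ball"):
        for d in cams.silhouettes(f,o):
            r=d["region"]; print(o,round(d["conf"],2),np.round(d["centre"]),r.sum(),back(f,d["centre"],0).round()[0])
print(env.state(),env.tip_reach)
E
```

```text
pics
top [ 416. -136. 1537.] [ 0.09  0.02 -1.  ] 1
pad1 0.98 [194. 230.] 547 [409.  64.   0.]
pad1 0.88 [245. 231.] 578 [ 407. -103.    0.]
pad1 0.71 [138. 233.] 1169 [396. 249.   0.]
pad1 0.63 [274. 191.] 596 [ 542. -199.    0.]
pot1 0.73 [345. 233.] 197 [ 408. -433.    0.]
pot1 0.57 [352. 206.] 234 [ 499. -456.    0.]
pot1 0.5 [327. 203.] 189 [ 505. -374.    0.]
pot1 0.46 [376. 244.] 239 [ 374. -533.    0.]
pot1 0.45 [303. 240.] 187 [ 381. -295.    0.]
caddy 0.64 [135. 231.] 1194 [403. 260.   0.]
lever_ball 0.8 [189. 153.] 291 [666.  88.   0.]
side [164. 364. 779.] [ 0.42 -0.54 -0.73] 2
pad1 0.9 [276. 212.] 660 [ 534. -201.    0.]
pad1 0.87 [249. 300.] 1102 [422.  63.   0.]
pad1 0.73 [293. 256.] 878 [ 409. -104.    0.]
pad1 0.3 [170. 267.] 5087 [638. 115.   0.]
pot1 0.9 [336. 213.] 428 [ 396. -303.    0.]
pot1 0.79 [356. 182.] 360 [ 407. -454.    0.]
pot1 0.64 [330. 166.] 306 [ 511. -471.    0.]
pot1 0.62 [377. 163.] 307 [ 396. -577.    0.]
caddy 0.72 [208. 359.] 2432 [407. 218.   0.]
press 0.66 [168. 264.] 5055 [649. 111.   0.]
lever_ball 0.59 [171. 244.] 567 [690.  65.   0.]
lever_ball 0.48 [290. 255.] 891 [ 418. -103.    0.]
{'time_s': 0.6, 'qpos': array([ 7.06483292e+01,  1.83090944e+01,  8.96391406e+01, -1.59488988e-03,
        7.20413789e+01, -1.14729218e+00]), 'qvel': array([ 0.00197869,  0.00987306, -0.05639341, -0.00533566, -0.04613457,
       -0.04989656]), 'effort': array([ 9.58756464e-04, -4.12125993e+01, -2.32135624e+01,  7.30188936e-02,
        3.79353692e-02,  2.09594944e-06]), 'ee_pos': array([179.66312402, 546.23689866, 225.00312504]), 'ee_rot': array([80.5413205 , 89.98950367, 62.33743346]), 'force': array([ 0.2845475 , -0.29669781, -0.1609022 ]), 'torque': array([-0.0468623 ,  0.02211691,  0.01064486]), 'gripper_width': 91.09773248580247} 11.0
```

View pics/top0.png

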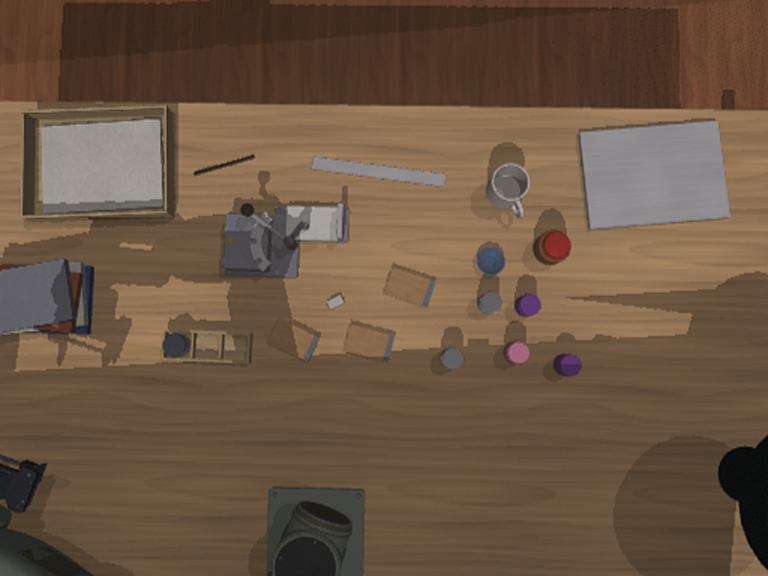

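View pics/side0.png

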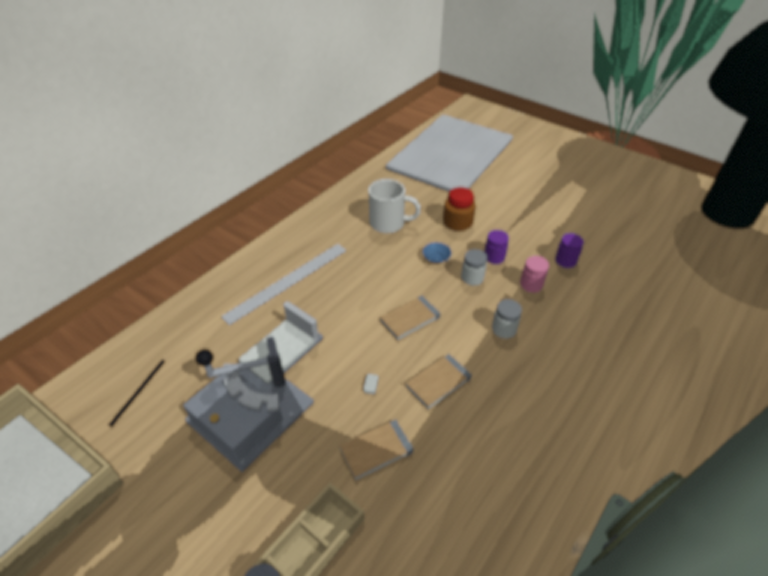

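The pictures show three pads at top-image (410,285), (370,340) and (295,338), and two grey-lidded pots at (489,302) and (452,357). The press is at (285,240) with its ball at (248,210), and the caddy is at (207,347). Next I fit models.

```bash
cat >> h.py <<'E'
from scipy.optimize import minimize
def box(x0,x1,y0,y1,z0,z1): return np.array([[x,y,z] for x in(x0,x1) for y in(y0,y1) for z in(z0,z1)],float)
def cyl(x,y,r,z0,z1,n=24):
    a=np.linspace(0,2*np.pi,n,endpoint=False); return np.vstack([np.c_[x+r*np.cos(a),y+r*np.sin(a),0*a+z] for z in(z0,z1)])
def tf(p,pose):
    x,y,yaw=pose[:3]; c,s=np.cos(yaw),np.sin(yaw); q=np.array(p,float).copy(); q[:,0],q[:,1]=c*p[:,0]-s*p[:,1]+x,s*p[:,0]+c*p[:,1]+y; return q
PAD=[box(-29,29,-50,50,0,14)]; POT=[cyl(0,0,24,0,60)]
CAD=[box(-33,33,-95,95,0,30),cyl(0,61.7,26,5,56)]
def press(a=0.6):
    def lv(p): # lever frame: pivot origin, arm along +y ; clockwise angle a
        return tf(tf(p,(0,0,-a)),(-50,-12,0))
    return [box(-37,37,-135,30,0,20),box(-37,37,-135,-112,20,65),box(-110,10,35,130,0,66),cyl(-50,-12,11,0,84),lv(cyl(0,100,14,106,134)),lv(cyl(0,100,6,78,120)),lv(box(-6,6,0,100,72,84))]
S=4
def mask(f,parts,pose,off=(0,0,0)):
    m=np.zeros((384*S,512*S),np.uint8)
    for p in parts:
        uv=proj(f,tf(p,pose)+np.array(off)); h=cv2.convexHull(((uv+0.5)*S).astype(np.float32)).reshape(-1,2)
        cv2.fillConvexPoly(m,np.round(h*16).astype(np.int32),1,cv2.LINE_AA if 0 else 8,4)
    return m
def fit(fs,parts,regs,x0,symm=False):
    R=[]
    for f,r in zip(fs,regs):
        ys,xs=np.nonzero(r); bb=[max(ys.min()-25,0)*S,(ys.max()+25)*S,max(xs.min()-25,0)*S,(xs.max()+25)*S]
        R.append((cv2.GaussianBlur(cv2.resize(r.astype(np.float32),None,fx=S,fy=S,interpolation=cv2.INTER_LINEAR),(0,0),2),bb))
    def cost(x):
        c=0
        for f,(r,bb) in zip(fs,R):
            sl=np.s_[bb[0]:bb[1],bb[2]:bb[3]]
            m=cv2.GaussianBlur(mask(f,parts,(x[0],x[1],x[2]/50))[sl].astype(np.float32),(0,0),2); c+=np.abs(m-r[sl]).sum()/r[sl].sum()
        return c
    best=None
    x0=np.array(x0,float); x0[2]*=50
    s=minimize(cost,x0,method="Nelder-Mead",options=dict(initial_simplex=np.vstack([x0,x0+[12,0,0],x0+[0,12,0],x0+[0,0,12]]),xatol=.05,fatol=1e-4,maxiter=150))
    return np.r_[s.x[:2],s.x[2]/50],s.fun
def outline(f,items,n,win,sc):
    x0,y0,x1,y1=win; im=cv2.resize(cv2.cvtColor(f["img"],cv2.COLOR_RGB2BGR)[y0:y1,x0:x1],None,fx=sc,fy=sc,interpolation=cv2.INTER_CUBIC)
    im=np.clip(im.astype(float)*1.5,0,255).astype(np.uint8)
    for parts,pose,col in items:
        for p in parts:
            h=cv2.convexHull(((proj(f,tf(p,pose))+.5-[x0,y0])*sc).astype(np.float32)).reshape(-1,1,2)
            cv2.polylines(im,[np.round(h).astype(np.int32)],True,col,1)
    cv2.imwrite("pics/"+n,im)
E
cat > m1.py <<'E'
from h import *
import pickle
T=cams.grab_frame("top"); Sd=cams.grab_frame("side"); fs=[T,Sd]
res={}
pads0=[(415,64),(407,-103),(540,-199)]; pots0=[(396,-303),(497,-374)]
def pick(name,f,pt,z):
    ds=cams.silhouettes(f,name); u=proj(f,[[*pt,z]])[0]
    ds=[d for d in ds if np.hypot(*(np.array(d["centre"])-u))<14]
    return ds[0]["region"] if ds else None
for nm,l,parts,z in(("pad1",pads0,PAD,7),("pot1",pots0,POT,30),("caddy",[(405,255)],CAD,15),("press",[(640,60)],press(),30)):
    for i,pt in enumerate(l):
        fr=[(f,pick(nm,f,pt,z)) for f in fs] if nm!="press" else [(f,(cams.silhouettes(f,nm) or [{"region":None}])[0]["region"]) for f in fs]
        fr=[a for a in fr if a[1] is not None]
        if not fr: print(nm,i,"none"); continue
        b=None
        for y0 in ((-.4,-.1,.2) if nm!="pot1" else (0,)):
            r=fit([a[0] for a in fr],parts,[a[1] for a in fr],(*pt,y0))
            if b is None or r[1]<b[1]: b=r
        res[nm,i]=b[0]; print(nm,i,len(fr),b[0].round(3),np.degrees(b[0][2]).round(1),round(b[1],3))
        if len(fr)==2:
            for a in fr: r=fit([a[0]],parts,[a[1]],b[0]); print("   single",r[0].round(2),round(r[1],3))
pickle.dump((res,fs),open("m1.pkl","wb"))
E
python3 m1.py
```

```text
pad1 0 2 [420.074  60.054  -0.437] -25.1 0.151
   single [ 4.2134e+02  6.0210e+01 -4.2000e-01] 0.09
   single [418.89  60.17  -0.44] 0.038
pad1 1 2 [ 4.15833e+02 -1.05463e+02 -2.37000e-01] -13.6 0.165
   single [ 4.1710e+02 -1.0715e+02 -2.5000e-01] 0.067
   single [ 4.1391e+02 -1.0422e+02 -2.3000e-01] 0.034
pad1 2 2 [ 5.39662e+02 -1.91986e+02 -3.06000e-01] -17.5 0.176
   single [ 5.4047e+02 -1.9194e+02 -3.1000e-01] 0.099
   single [ 5.3887e+02 -1.9186e+02 -3.3000e-01] 0.067
pot1 0 2 [ 3.86748e+02 -2.81879e+02  2.89000e-01] 16.6 0.171
   single [ 3.8800e+02 -2.8164e+02  3.8000e-01] 0.059
   single [ 385.48 -282.54    0.39] 0.069
pot1 1 2 [ 5.06585e+02 -3.63158e+02 -2.75000e-01] -15.7 0.251
   single [ 5.0769e+02 -3.6339e+02 -3.0000e-01] 0.073
   single [ 5.0493e+02 -3.6154e+02 -2.1000e-01] 0.155
caddy 0 1 [ 4.03728e+02  2.47730e+02 -1.50000e-02] -0.9 0.035
press 0 2 [6.74707e+02 7.87620e+01 3.30000e-02] 1.9 0.349
   single [6.7686e+02 7.6950e+01 3.0000e-02] 0.167
   single [6.7199e+02 8.4690e+01 3.0000e-02] 0.149
```

```bash
cat > v1.py <<'E'
from h import *
import pickle
res,fs=pickle.load(open("m1.pkl","rb"))
it=[({"pad1":PAD,"pot1":POT,"caddy":CAD,"press":press()}[k[0]],v,(0,255,0)) for k,v in res.items()]
outline(fs[0],it,"ot1.png",(90,120,340,260),3.1)
outline(fs[1],it,"os1.png",(110,140,370,384),2.4)
E
python3 v1.py
```

```text
(no output)
```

View pics/ot1.png

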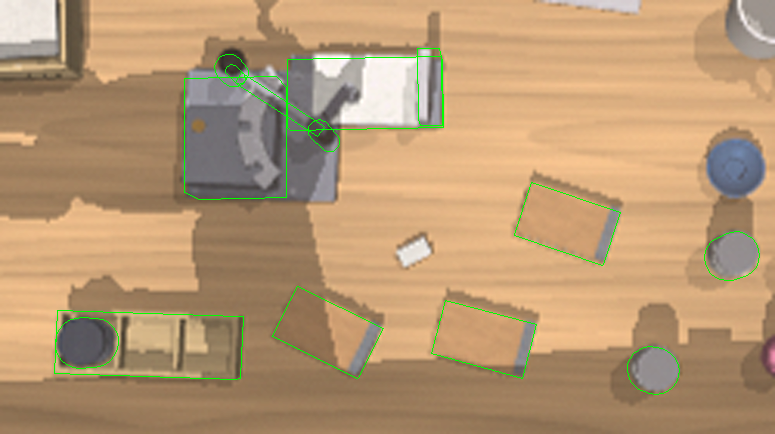

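View pics/os1.png

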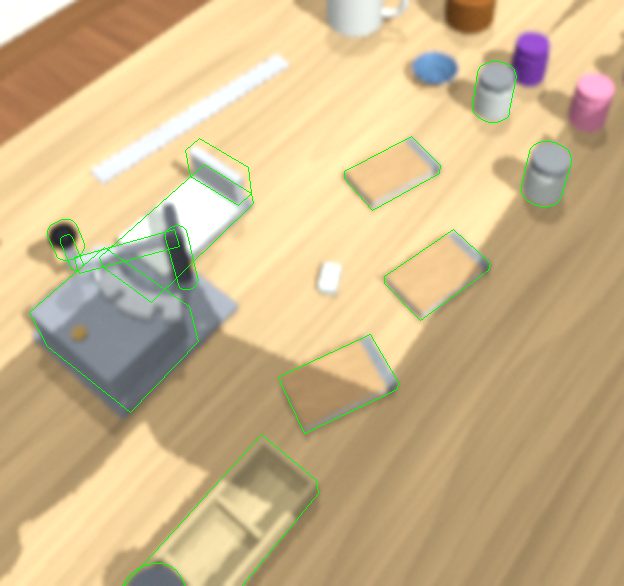

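```bash
cat > v2.py <<'E'
from h import *
import pickle
res,fs=pickle.load(open("m1.pkl","rb"))
outline(fs[0],[],"zt1.png",(145,130,235,190),8)
outline(fs[1],[],"zs1.png",(115,190,225,315),5)
E
python3 v2.py
```

```text
(no output)
```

View pics/zt1.png

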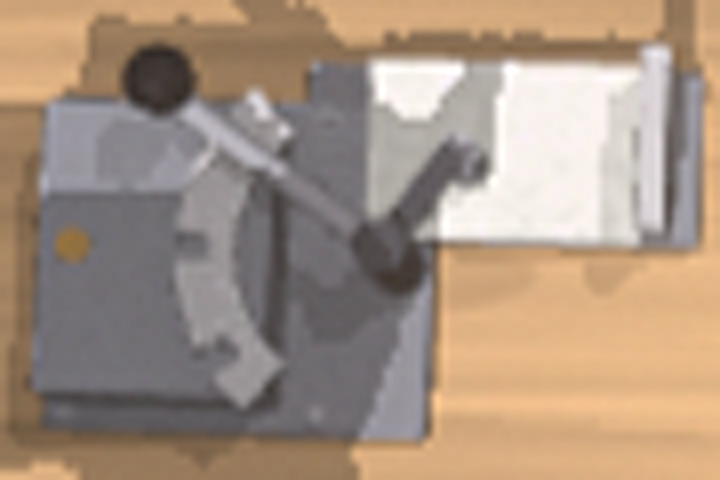

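View pics/zs1.png

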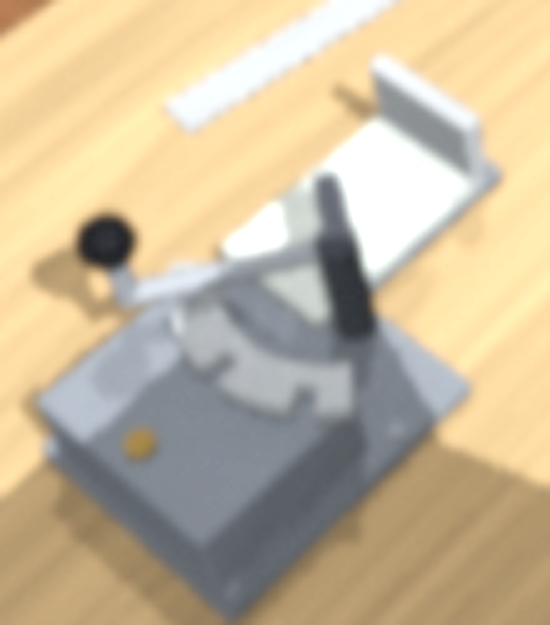

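```bash
cat > p1.py <<'E'
from h import *
import pickle
from scipy.optimize import least_squares
res,fs=pickle.load(open("m1.pkl","rb"))
a=.6; ball=[-50+100*np.sin(a),-12+100*np.cos(a),120]
T=[([10,130,66],(44,100)),([-110,130,66],(33,390)),([37,30,18],(311,62)),([37,-135,18],(705,73)),([-37,-135,18],(697,248)),([-37,-112,20],(638,245)),([37,-112,65],(642,46)),([-37,-112,65],(638,230)),(ball,(158,80)),]
Sd=[([10,130,66],(38,396)),([-110,130,66],(204,546)),([37,-112,65],(376,72)),([-37,-112,65],(474,138)),([-37,-112,20],(470,190)),(ball,(106,241))]
def obs(l,k,off): return np.array([q for _,q in l],float)/k+off-.5, np.array([p for p,_ in l],float)
To=obs(T,8,np.array([145,130])); So=obs(Sd,5,np.array([115,190]))
def r(x,which=(0,1)):
    out=[]
    for i,(f,(uv,p)) in enumerate(zip(fs,(To,So))):
        if i in which: out.append((proj(f,tf(p,(x[0],x[1],x[2]/100)))-uv).ravel())
    return np.concatenate(out)
for w in((0,1),(0,),(1,)):
    s=least_squares(r,[650,50,-5],args=(w,),loss="soft_l1"); print(w,s.x[:2].round(1),(s.x[2]/100).round(3)); print(s.fun.reshape(-1,2).round(1).tolist())
    if w==(0,1): pose=np.r_[s.x[:2],s.x[2]/100]
print("bed",tf(np.array([[0,-52,20.]]),pose).round(1),"ball",tf(np.array([ball]),pose).round(1))
pickle.dump(pose,open("press.pkl","wb"))
E
python3 p1.py
```

```text
(0, 1) [676.2  78. ] -0.008
[[-0.6, 0.5], [-0.9, 1.3], [-0.4, 0.5], [-0.1, 0.2], [0.3, 0.5], [0.6, 0.6], [-0.1, 0.6], [-0.3, 0.4], [0.2, 1.3], [-1.8, -1.2], [-0.8, -1.6], [-1.8, -1.8], [-1.7, -2.1], [0.8, -1.8], [0.4, 0.4]]
(0,) [678.5  77.6] -0.013
[[-0.4, -0.4], [-0.9, 0.3], [-0.2, -0.2], [0.1, -0.2], [0.3, -0.0], [0.7, 0.1], [0.1, 0.1], [-0.2, -0.1], [0.4, 0.4]]
(1,) [670.9  79.1] -0.019
[[-1.1, -0.1], [-0.4, 0.2], [-0.3, -0.6], [-0.2, -0.6], [2.2, -0.3], [1.3, 1.6]]
bed [[675.8  26.   20. ]] ball [[683.2 148.5 120. ]]
```

```bash
cat >> h.py <<'E'
from scipy.spatial.transform import Rotation as Ro
def jaw(s=None):
    s=s or env.state(); R=Ro.from_euler("xyz",s["ee_rot"],degrees=True).as_matrix(); return R,np.arctan2(R[1,1],R[0,1])
def st():
    s=env.state(); R,j=jaw(s); print("t",round(s["time_s"],2),"tcp",s["ee_pos"].round(1),"jaw",j.round(3),"x",R[:,0].round(3),"F",s["force"].round(1),"w",s["gripper_width"].round(1),"q",s["qpos"].round(0)); return s
E
python3 -c "
from h import *
st()"
```

```text
Traceback (most recent call last):
  File "h.py", line 58, in st
    s=env.state(); R,j=jaw(s); print("t",round(s["time_s"],2),"tcp",s["ee_pos"].round(1),"jaw",j.round(3),"x",R[:,0].round(3),"F",s["force"].round(1),"w",s["gripper_width"].round(1),"q",s["qpos"].round(0)); return s
                                                                                                                                                          ^^^^^^^^^^^^^^^^^^^^^^^^
AttributeError: 'float' object has no attribute 'round'
```

```bash
sed -i 's/s\["gripper_width"\].round(1)/round(float(s["gripper_width"]),1)/' h.py
python3 -c "
from h import *
st()"
```

```text
t 1.4 tcp [179.7 546.2 225. ] jaw 1.253 x [ 0.  0. -1.] F [0.4 0.2 0.1] w 91.3 q [71. 18. 90.  0. 72. -1.]
```

Request:
arm_command([
  [1,[120,-95,0],-0.3],
  [1,[503,-398,0],-1.253],
  [1,[503,-398,0],-1.253],
  [1,[503,-398,0],-1.253],
  [1,[503,-398,0],-1.253],
  [1,[503,-398,0],-1.253],
  [1,[503,-398,0],-1.253],
  [1,[503,-398,0],-1.253],
  [1,[503,-398,0],-1.253],
  [1,[503,-398,0],-1.253],
  [1,[503,-398,0],-1.253],
  [1,[503,-398,0],-1.253],
  [1,[503,-398,0],-1.253],
  [1,[503,-398,0],-1.253],
  [1,[503,-398,0],-1.253],
  [1,[503,-398,0],-1.253],
  [1,[503,-398,0],-1.253],
  [1,[503,-398,0],-1.253],
  [0.75,[503,-398,-40],-1.253],
  [0.75,[503,-398,-40],-1.253],
])

```text
time_s: 3.4
ee_pos: [679.2, 148.3, 180.3]
ee_rot: [-78.3, 89.4, -168.2]
force: [-1.1, -0.5, -0.4]
gripper_width: 78.3
```

```bash
cat > v3.py <<'E'
from h import *
import sys
n=sys.argv[1]
s=st(); R,j=jaw(s); w=s["gripper_width"]/2
T=cams.grab_frame("top"); Sd=cams.grab_frame("side")
# finger model: inner tip line points in tool frame
for f,nm,win,sc in((T,"t",(145,120,255,200),7),(Sd,"s",(90,150,240,290),4)):
    x0,y0,x1,y1=win; im=cv2.resize(cv2.cvtColor(f["img"],cv2.COLOR_RGB2BGR)[y0:y1,x0:x1],None,fx=sc,fy=sc,interpolation=cv2.INTER_CUBIC); im=np.clip(im*1.5,0,255).astype(np.uint8)
    for sg in(-1,1):
        p=[]
        for yy in(w,w+13.5):
            for zz in(-16,16):
                for xx in (11,-52): p.append(s["ee_pos"]+R@np.array([xx,sg*yy,zz]))
        p=np.array(p); h=cv2.convexHull(((proj(f,p)+.5-[x0,y0])*sc).astype(np.float32)).reshape(-1,1,2)
        cv2.polylines(im,[np.round(h).astype(np.int32)],True,(0,255,0),1)
    cv2.imwrite(f"pics/{n}{nm}.png",im)
E
python3 v3.py g1
```

```text
t 3.4 tcp [679.2 148.3 180.3] jaw 0.001 x [-0.01  -0.002 -1.   ] F [-1.1 -0.5 -0.4] w 78.3 q [11. 31. 75. -0. 74. 11.]
```

View pics/g1t.png

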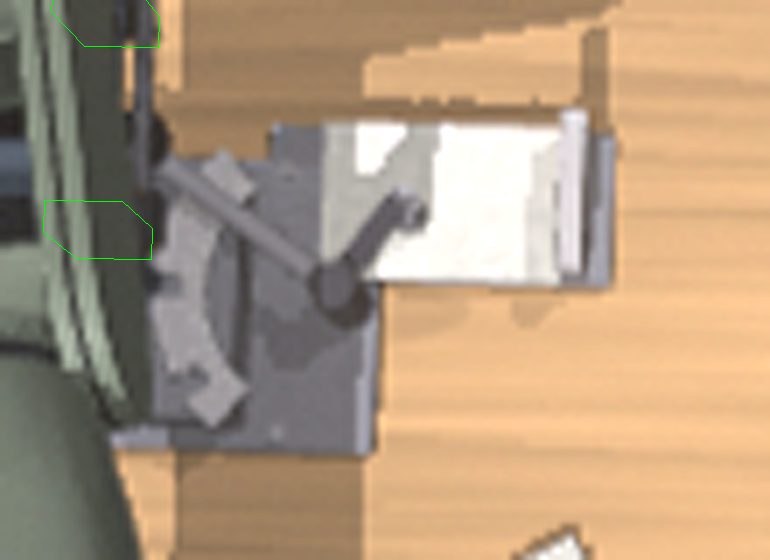

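View pics/g1s.png

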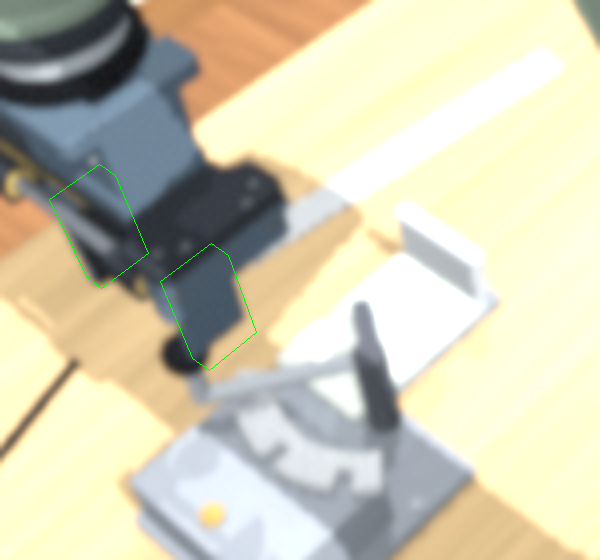

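Request:
arm_command([
  [0.75,[0,0,-30],0],
  [0.75,[0,0,-60],0],
  [0.75,[0,0,-73],0],
  [0.75,[0,0,-73],0],
  [0.75,[0,0,-73],0],
  [0.55,[0,0,-73],0],
  [0.55,[0,0,-73],0],
])

```text
time_s: 4.2
ee_pos: [683.6, 148.4, 113.8]
ee_rot: [101.5, 89.8, 11.5]
force: [-0.4, 0.9, 0.9]
gripper_width: 55.4
```

```bash
python3 v3.py g2
```

```text
t 4.2 tcp [683.6 148.4 113.8] jaw -0.0 x [ 0.003  0.001 -1.   ] F [-0.4  0.9  0.9] w 55.4 q [11. 34. 81.  0. 66. 11.]
```

View pics/g2s.png

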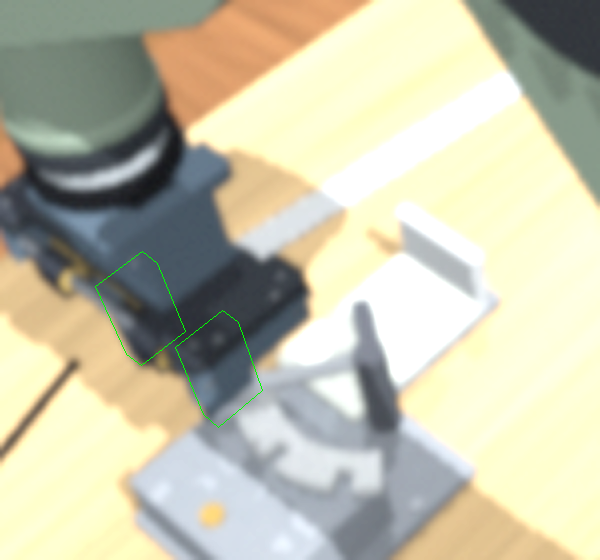

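Request:
arm_command([
  [0.2,[0,0,0],0],
  [0.2,[0,0,0],0],
  [0.2,[0,0,0],0],
  [0.2,[0,0,0],0],
  [0.2,[0,0,0],0],
  [0.2,[0,0,0],0],
  [0.2,[0,0,0],0],
  [0.2,[0,0,0],0],
], grip_force=10)

```text
time_s: 5.1
ee_pos: [683.7, 148.9, 112.3]
ee_rot: [116.6, 89.8, 26.6]
force: [3.8, 2.9, -0.6]
gripper_width: 27.0
```

Request:
arm_command([
  [0.2,[-8,5,0],0],
  [0.2,[-17,10,0],0],
  [0.2,[-27,13,0],0],
  [0.2,[-37,16,0],0],
  [0.2,[-46,17,0],0],
  [0.2,[-56,18,0],0],
  [0.2,[-66,18,0],0],
  [0.2,[-76,16,0],0],
  [0.2,[-86,14,0],0],
  [0.2,[-95,11,0],0],
  [0.2,[-104,7,0],0],
  [0.2,[-113,1,0],0],
  [0.2,[-113,1,0],0],
  [0.2,[-113,1,0],0],
  [0.2,[-113,1,0],0],
])

```text
time_s: 6.6
ee_pos: [569.6, 149.3, 112.2]
ee_rot: [-114.0, 90.0, 156.0]
force: [0.2, 1.6, 5.9]
gripper_width: 27.0
```

Request:
arm_command([
  [0.6,[0,0,0],0],
  [0.6,[0,0,0],0],
  [0.6,[0,0,0],0],
  [0.6,[0,0,30],0],
  [0.6,[0,0,80],0],
  [1,[0,0,130],0],
  [1,[-80,-90,130],-0.4],
  [1,[-120,-130,130],-0.6],
  [1,[-120,-130,130],-0.6],
  [1,[-120,-130,130],-0.6],
  [1,[-120,-130,130],-0.6],
  [1,[-120,-130,130],-0.6],
])

```text
time_s: 7.8
ee_pos: [449.8, 19.1, 242.1]
ee_rot: [147.6, 90.0, 23.2]
force: [0.5, -0.4, 1.2]
gripper_width: 91.0
```

```bash
cat > v4.py <<'E'
from h import *
import sys
n=sys.argv[1]; st()
T=cams.grab_frame("top"); Sd=cams.grab_frame("side"); save(T,n+"t.png"); save(Sd,n+"s.png")
E
python3 v4.py a1
```

```text
t 7.8 tcp [449.8  19.1 242.1] jaw -0.6 x [ 0.001  0.    -1.   ] F [ 0.5 -0.4  1.2] w 91.0 q [  1.   6. 103.   0.  71.  35.]
```

View pics/a1t.png

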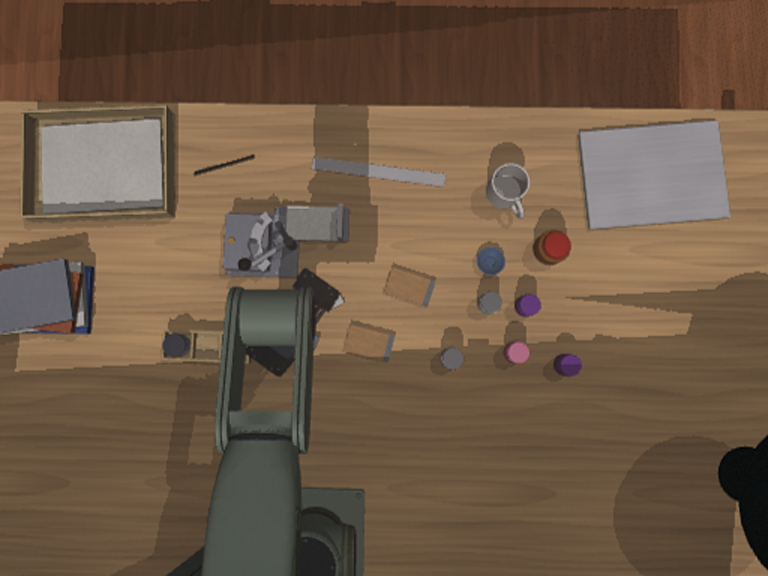

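View pics/a1s.png

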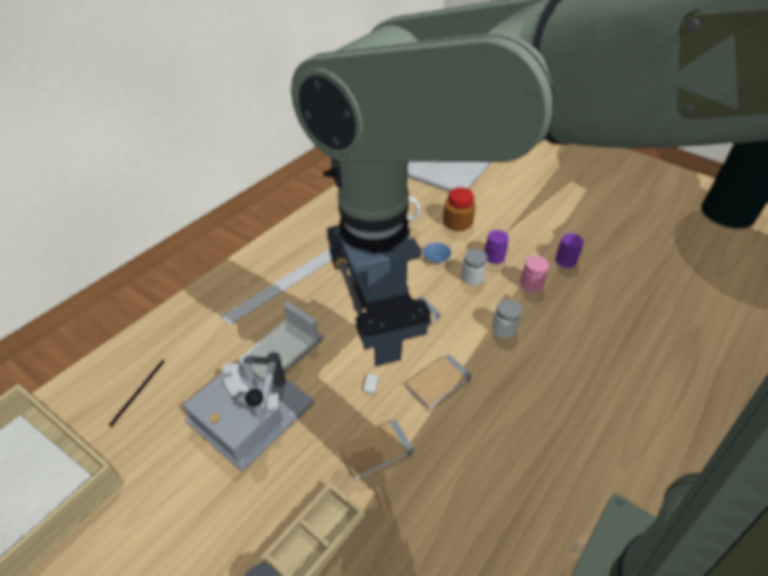

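Request:
arm_command([
  [1,[-30,41,-40],0.163],
  [1,[-30,41,-80],0.163],
  [1,[-30,41,-120],0.163],
  [1,[-30,41,-160],0.163],
  [1,[-30,41,-190],0.163],
  [1,[-30,41,-210],0.163],
  [1,[-30,41,-222],0.163],
  [1,[-30,41,-228],0.163],
  [1,[-30,41,-228],0.163],
  [1,[-30,41,-228],0.163],
  [0.3,[-30,41,-228],0.163],
  [0.3,[-30,41,-228],0.163],
  [0.3,[-30,41,-228],0.163],
  [0.3,[-30,41,-228],0.163],
  [0.3,[-30,41,-228],0.163],
  [0.3,[-30,41,-228],0.163],
  [0.3,[-30,41,-228],0.163],
], grip_force=15)

```text
time_s: 9.6
ee_pos: [419.9, 60.2, 14.2]
ee_rot: [110.2, 90.0, -4.8]
force: [-0.3, -0.9, 3.0]
gripper_width: 57.9
```

Request:
arm_command([
  [0.3,[0,0,30],0],
  [0.3,[0,0,75],0.1],
  [0.3,[20,0,120],0.2],
  [0.3,[60,-5,160],0.3],
  [0.3,[105,-10,170],0.425],
  [0.3,[150,-15,170],0.425],
  [0.3,[195,-20,170],0.425],
  [0.3,[235,-29,170],0.425],
  [0.3,[255,-29,170],0.425],
  [0.3,[255,-29,150],0.425],
  [0.3,[255,-29,110],0.425],
  [0.3,[255,-29,70],0.425],
  [0.3,[255,-29,40],0.425],
  [0.3,[255,-29,30],0.425],
  [0.3,[255,-29,30],0.425],
  [0.3,[255,-29,30],0.425],
  [0.3,[255,-29,30],0.425],
])

```text
time_s: 11.3
ee_pos: [676.1, 31.3, 46.2]
ee_rot: [92.8, 89.8, 2.1]
force: [0.1, -0.4, -1.2]
gripper_width: 57.8
```

```bash
cat > v5.py <<'E'
from h import *
import sys
n=sys.argv[1]; zb=float(sys.argv[2]); s=st()
f=cams.grab_frame("side")
T=cams.grab_frame("top")
pose=(676,78,-.012)
it=[([box(-37,37,-112,-25,20,20.1),box(-37,37,-112.1,-112,20,65),box(-110,10,35,130,0,66)],pose,(255,0,0))]
outline(f,it,n+"s.png",(115,170,225,315),4.1)
outline(T,it,n+"t.png",(145,120,235,200),8)
E
python3 v5.py b1 24
```

```text
t 11.3 tcp [676.1  31.3  46.2] jaw -0.012 x [ 0.004  0.    -1.   ] F [ 0.1 -0.4 -1.2] w 57.8 q [ 2. 35. 88.  0. 56.  2.]
```

View pics/b1s.png

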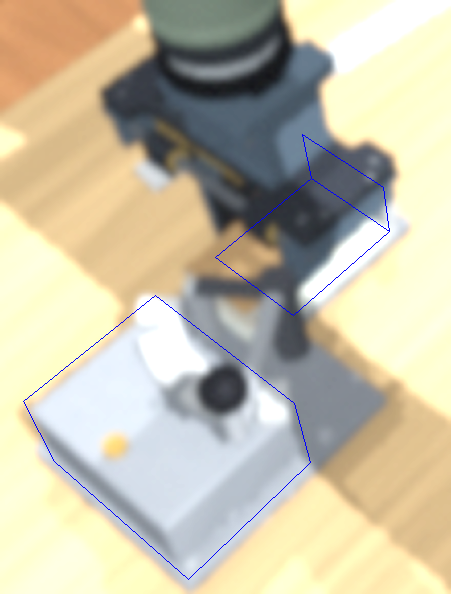

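View pics/b1t.png

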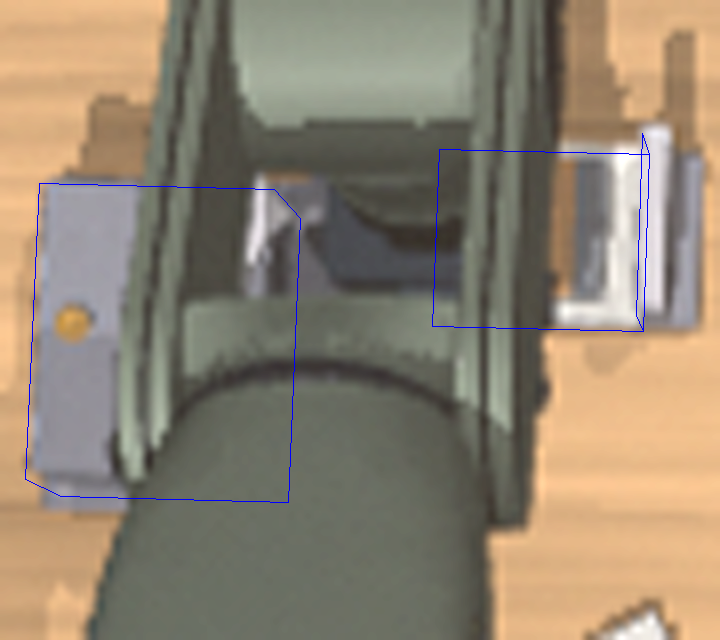

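Request:
arm_command([
  [0.3,[0,0,-5],0],
  [0.3,[0,0,-8],0],
  [0.3,[0,0,-8],0],
  [0.3,[0,0,-8],0],
  [0.3,[0,-2,-8],0],
  [0.3,[0,-4,-8],0],
  [0.3,[0,-4,-8],0],
  [0.3,[0,-5,-8],0],
  [0.3,[0,-5,-8],0],
])

```text
time_s: 12.3
ee_pos: [674.7, 26.1, 36.0]
ee_rot: [85.9, 90.0, -4.8]
force: [-0.1, 0.1, -1.3]
gripper_width: 57.8
```

```bash
python3 -c "
from h import *
st()"
```

```text
t 12.3 tcp [674.7  26.1  36. ] jaw -0.012 x [ 0. -0. -1.] F [-0.1  0.1 -1.3] w 57.8 q [ 1. 36. 89. -0. 55.  2.]
```

Request:
arm_command([
  [0.3,[1,-1,0],0],
  [0.3,[1,-1,0],0],
  [0.3,[1,-2,0],0],
  [0.3,[1,-2,0],0],
])

```text
time_s: 12.7
ee_pos: [675.7, 24.1, 36.0]
ee_rot: [36.2, 90.0, -54.5]
force: [0.3, 0.8, -2.0]
gripper_width: 57.9
```

Request:
arm_command([
  [0.3,[0,-1,0],0],
  [0.3,[0,-1,0],0],
  [0.3,[0,-1,0],0],
])

```text
time_s: 13.0
ee_pos: [675.7, 23.2, 36.0]
ee_rot: [90.2, 90.0, -0.5]
force: [0.2, 0.9, -1.1]
gripper_width: 57.9
```

Request:
arm_command([
  [0.3,[0,-1,0],0],
  [0.3,[0,-1,0],0],
  [0.3,[0,-1,0],0],
])

```text
time_s: 13.3
ee_pos: [675.7, 22.2, 36.0]
ee_rot: [116.2, 90.0, 25.5]
force: [0.2, 0.3, -1.8]
gripper_width: 57.9
```

Request:
arm_command([
  [0.3,[0,-1,0],0],
  [0.3,[0,-1,0],0],
  [0.3,[0,-1,0],0],
])

```text
time_s: 13.6
ee_pos: [675.7, 21.2, 36.0]
ee_rot: [110.9, 90.0, 20.2]
force: [0.8, 0.8, -1.6]
gripper_width: 57.8
```

Request:
arm_command([
  [0.3,[0,-1,0],0],
  [0.3,[0,-1,0],0],
  [0.3,[0,-1,0],0],
])

```text
time_s: 13.9
ee_pos: [675.7, 20.2, 36.0]
ee_rot: [97.5, 90.0, 6.8]
force: [-0.1, 0.4, -1.4]
gripper_width: 58.2
```

Request:
arm_command([
  [0.3,[0,-1,0],0],
  [0.3,[0,-1,0],0],
  [0.3,[0,-1,0],0],
])

```text
time_s: 14.2
ee_pos: [675.7, 19.2, 36.0]
ee_rot: [95.7, 90.0, 5.1]
force: [0.7, -0.2, -1.0]
gripper_width: 57.9
```

```bash
python3 v5.py b2 24
```

```text
t 14.2 tcp [675.7  19.2  36. ] jaw -0.012 x [ 0.  0. -1.] F [ 0.7 -0.2 -1. ] w 57.9 q [ 1. 36. 89.  0. 55.  1.]
```

View pics/b2t.png

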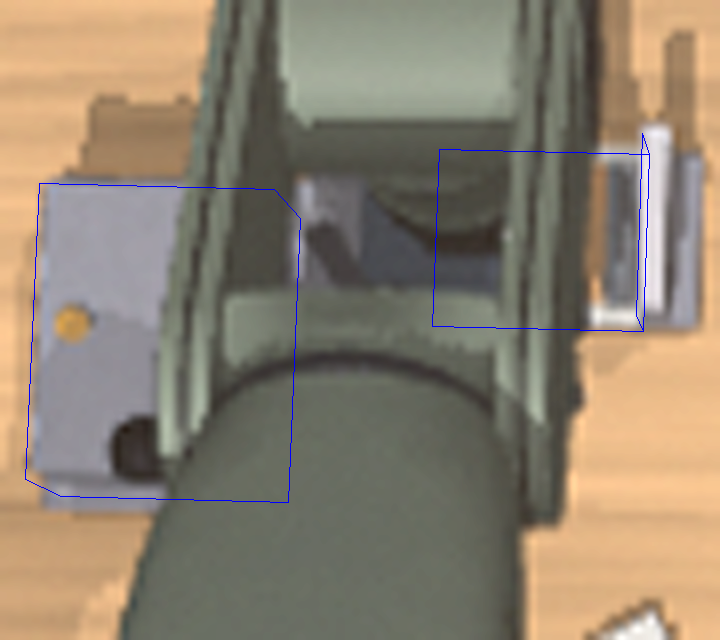

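View pics/b2s.png

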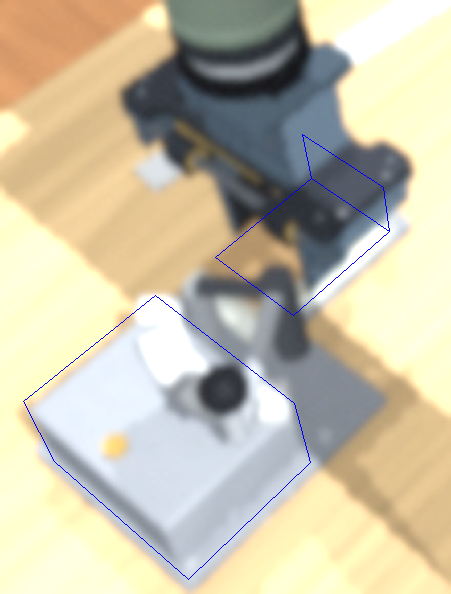

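Request:
arm_command([
  [0.3,[0,-1,0],0],
  [0.3,[0,-1,0],0],
  [0.3,[0,-1,0],0],
])

```text
time_s: 14.6
ee_pos: [675.7, 18.2, 36.0]
ee_rot: [98.5, 90.0, 7.8]
force: [-0.0, 0.5, -0.7]
gripper_width: 57.7
```

Request:
arm_command([
  [0.3,[0,-1,0],0],
  [0.3,[0,-1,0],0],
  [0.3,[0,-1,0],0],
])

```text
time_s: 14.9
ee_pos: [675.7, 17.2, 36.0]
ee_rot: [77.1, 90.0, -13.6]
force: [-0.1, 0.2, -0.3]
gripper_width: 58.2
```

Request:
arm_command([
  [0.3,[0,-1,0],0],
  [0.3,[0,-1,0],0],
  [0.3,[0,-1,0],0],
])

```text
time_s: 15.2
ee_pos: [675.7, 16.2, 36.0]
ee_rot: [98.3, 90.0, 7.7]
force: [-0.1, -0.4, -0.7]
gripper_width: 57.9
```

```bash
cat > v6.py <<'E'
from h import *
import sys
n=sys.argv[1]; zb=float(sys.argv[2]); s=st(); R,j=jaw(s)
f=cams.grab_frame("side"); T=cams.grab_frame("top")
it=[([box(-29,29,-50,50,zb,zb+14)],(s["ee_pos"][0],s["ee_pos"][1],j),(0,0,255))]
outline(f,it,n+"s.png",(150,190,225,265),7.5)
outline(T,it,n+"t.png",(185,125,240,170),13)
E
python3 v6.py b3 21.5
```

```text
t 15.2 tcp [675.7  16.2  36. ] jaw -0.012 x [ 0.  0. -1.] F [-0.1 -0.4 -0.7] w 57.9 q [ 0. 36. 89.  0. 55.  1.]
```

View pics/b3t.png

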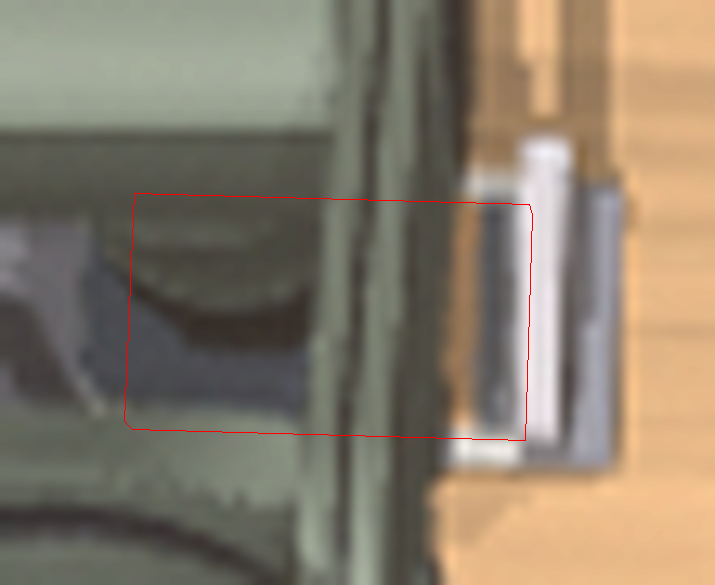

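View pics/b3s.png

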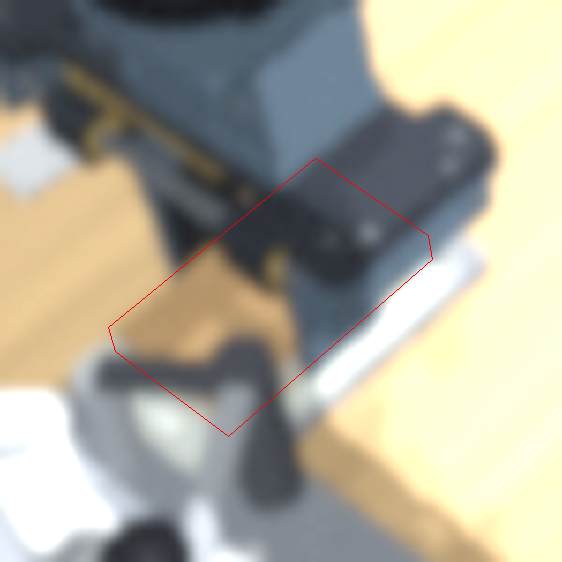

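Request:
arm_command([
  [0.3,[0,0,-1],0],
  [0.3,[0,0,-2],0],
  [0.3,[0,0,-2],0],
  [0.75,[0,0,-2],0],
  [0.75,[0,0,-2],0],
  [0.75,[0,0,-2],0],
  [0.8,[0,0,-2],0],
  [0.8,[0,0,30],0],
  [0.8,[0,0,80],0],
  [0.8,[0,0,130],0],
  [1,[-50,-20,160],0],
  [1,[-100,-60,180],0],
  [1,[-150,-100,180],-0.2],
  [1,[-200,-130,180],-0.2],
  [1,[-240,-130,180],-0.2],
  [1,[-265,-125,180],-0.2],
  [1,[-265,-125,180],-0.2],
  [1,[-265,-125,180],-0.2],
])

```text
time_s: 17.1
ee_pos: [409.7, -108.9, 216.6]
ee_rot: [90.4, 89.9, -11.8]
force: [0.9, -0.5, 0.8]
gripper_width: 91.5
```

```bash
cat > v7.py <<'E'
from h import *
import sys
n=sys.argv[1]; nl=int(sys.argv[2]); st()
f=cams.grab_frame("side"); T=cams.grab_frame("top")
pose=(676,78,-.012)
it=[([box(-37,37,-112,-25,20,20.1),box(-37,37,-112.1,-112,20,65),box(-29,29,-110,-10,20,20+14*nl)],pose,(255,0,0))]
outline(f,it,n+"s.png",(130,180,225,280),6)
outline(T,it,n+"t.png",(145,120,240,190),8)
E
python3 v7.py c1 1
```

```text
t 17.1 tcp [ 409.7 -108.9  216.6] jaw -0.213 x [ 0.002 -0.    -1.   ] F [ 0.9 -0.5  0.8] w 91.5 q [-16.   5. 109.   0.  67.  -4.]
```

View pics/c1t.png

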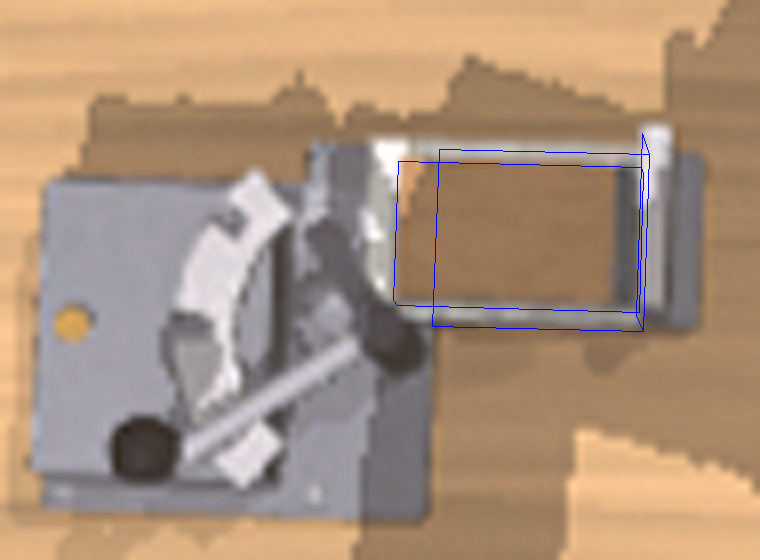

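View pics/c1s.png

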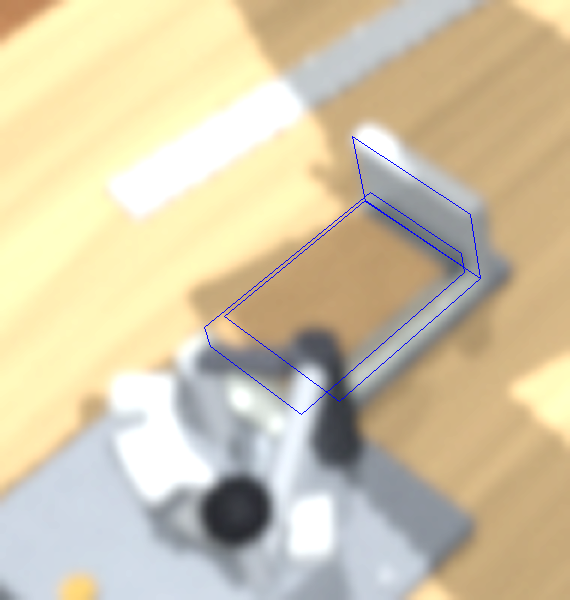

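Request:
arm_command([
  [1,[5,3,-45],-0.025],
  [1,[5,3,-90],-0.025],
  [1,[5,3,-130],-0.025],
  [1,[5,3,-165],-0.025],
  [1,[5,3,-185],-0.025],
  [1,[5,3,-195],-0.025],
  [1,[5,3,-200],-0.025],
  [1,[5,3,-200],-0.025],
  [1,[5,3,-200],-0.025],
  [0.3,[5,3,-200],-0.025],
  [0.3,[5,3,-200],-0.025],
  [0.3,[5,3,-200],-0.025],
  [0.3,[5,3,-200],-0.025],
  [0.3,[5,3,-200],-0.025],
  [0.3,[5,3,-200],-0.025],
  [0.3,[5,3,-200],-0.025],
], grip_force=15)

```text
time_s: 18.8
ee_pos: [415.8, -105.8, 16.2]
ee_rot: [84.8, 90.0, -18.8]
force: [-0.5, 0.6, 4.5]
gripper_width: 57.9
```

Request:
arm_command([
  [0.3,[0,0,0],0],
  [0.3,[0,0,0],0],
])

```text
time_s: 19.0
ee_pos: [415.8, -105.8, 16.2]
ee_rot: [82.6, 90.0, -21.0]
force: [-0.0, 0.2, 5.7]
gripper_width: 57.6
```

Request:
arm_command([
  [0.3,[0,0,30],0],
  [0.3,[0,0,75],0.05],
  [0.3,[20,10,120],0.1],
  [0.3,[60,35,155],0.2],
  [0.3,[100,60,175],0.225],
  [0.3,[140,80,175],0.225],
  [0.3,[180,100,175],0.225],
  [0.3,[220,120,175],0.225],
  [0.3,[250,134,175],0.225],
  [0.3,[260,134,165],0.225],
  [0.3,[260,134,130],0.225],
  [0.3,[260,134,90],0.225],
  [0.3,[260,134,60],0.225],
  [0.3,[260,134,46],0.225],
  [0.3,[260,134,40],0.225],
  [0.3,[260,134,36],0.225],
  [0.3,[260,134,36],0.225],
  [0.3,[260,134,36],0.225],
  [0.3,[260,134,36],0.225],
])

```text
time_s: 20.9
ee_pos: [676.4, 28.2, 53.3]
ee_rot: [92.3, 89.9, 1.7]
force: [0.2, -0.1, -0.8]
gripper_width: 58.0
```

```bash
python3 v6.py d1 36
```

```text
t 20.9 tcp [676.4  28.2  53.3] jaw -0.012 x [ 0.002  0.    -1.   ] F [ 0.2 -0.1 -0.8] w 58.0 q [ 1. 35. 88.  0. 57.  2.]
```

View pics/d1t.png

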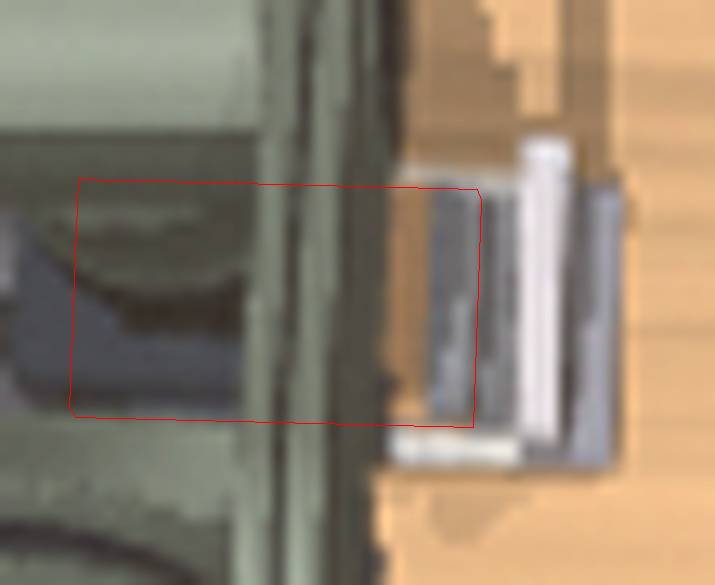

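View pics/d1s.png

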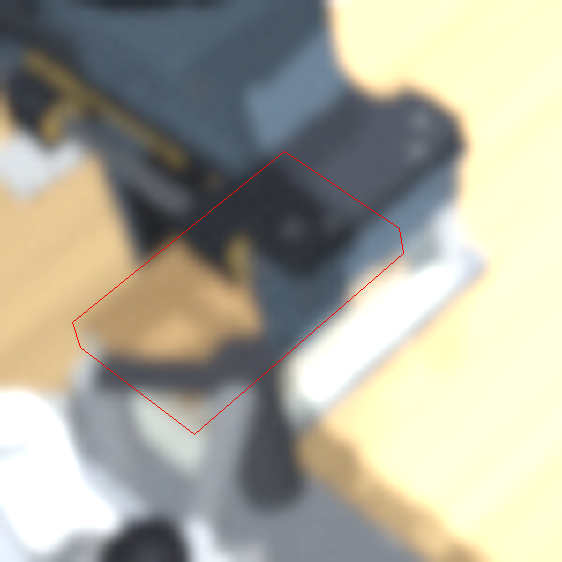

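```bash
cat > r.py <<'E'
from h import *
import pickle
res,fs=pickle.load(open("m1.pkl","rb"))
f=fs[0]
for z,o,a in(((470,162),(145,130),.6),((325,237),(145,120),-.6)):
    uv=np.array(z)/8+o-.5
    w=back(f,uv,75)[0]; p=w[:2]-[677,78]; c,s=np.cos(.012),np.sin(.012); p=np.array([c*p[0]-s*p[1],s*p[0]+c*p[1]]); d=p-[-50,-12]
    r=np.hypot(*d); ang=np.arctan2(d[0],d[1])  # clockwise from +y
    print(p.round(1),r.round(1),"rel ang",round(ang-a,3)); 
    for t in(-.6,0,.6): print(t,(np.array([-50,-12])+r*np.array([np.sin(ang-a+t),np.cos(ang-a+t)])).round(1))
uv=np.array([645,140])/8+[145,120]-.5
print("fence inner top",back(f,np.array([[642,140],[642,300]])/8+[145,120]-.5,65).round(1))
E
python3 r.py
```

```text
[-11.9 -45.7] 50.8 rel ang 1.695
-0.6 [-4.8 11.3]
0 [  0.4 -18.3]
0.6 [-11.9 -45.7]
[-11.5  12.3] 45.6 rel ang 1.607
-0.6 [-11.5  12.3]
0 [ -4.5 -13.7]
0.6 [-13.4 -39.1]
fence inner top [[708.7 -34.6  65. ]
 [643.8 -36.   65. ]]
```

Request:
arm_command([
  [0.3,[0,-3,-1],0],
  [0.3,[0,-6,-1],0],
  [0.3,[0,-9,-1],0],
  [0.3,[0,-11,-1],0],
  [0.3,[0,-11,-1],0],
  [0.3,[0,-12,-1],0],
  [0.3,[0,-12,-1],0],
])

```text
time_s: 21.7
ee_pos: [675.7, 16.9, 51.0]
ee_rot: [174.1, 89.9, 83.4]
force: [-0.1, 3.4, -1.2]
gripper_width: 58.1
```

Request:
arm_command([
  [0.3,[0,-1,0],0],
  [0.3,[0,-1,0],0],
  [0.3,[0,-1,0],0],
])

```text
time_s: 22.0
ee_pos: [675.7, 16.9, 51.1]
ee_rot: [176.1, 89.9, 85.4]
force: [0.1, 5.0, -0.9]
gripper_width: 57.8
```

Request:
arm_command([
  [0.3,[0,-1,0],0],
  [0.3,[0,-1,0],0],
  [0.3,[0,-1,0],0],
])

```text
time_s: 22.3
ee_pos: [675.7, 16.8, 51.1]
ee_rot: [177.6, 89.8, 86.8]
force: [-0.7, 8.6, -1.0]
gripper_width: 57.5
```

Request:
arm_command([
  [0.3,[0,-1,0],0],
  [0.3,[0,-1,0],0],
  [0.3,[0,-1,0],0],
])

```text
time_s: 22.6
ee_pos: [675.7, 16.8, 51.2]
ee_rot: [178.0, 89.7, 87.2]
force: [0.3, 10.5, -0.5]
gripper_width: 57.8
```

Request:
arm_command([
  [0.3,[0,2,0],0],
  [0.3,[0,3,0],0],
  [0.3,[0,3,-1],0],
  [0.3,[0,3,-1],0],
  [0.75,[0,3,-1],0],
  [0.75,[0,3,-1],0],
  [0.75,[0,3,-1],0],
  [0.8,[0,3,0],0],
  [0.8,[0,3,40],0],
  [0.8,[0,3,90],0],
  [0.8,[0,3,130],0],
  [1,[-40,-30,140],0],
  [1,[-80,-70,140],0],
  [1,[-110,-110,140],-0.1],
  [1,[-134,-155,140],-0.2],
  [1,[-136,-190,140],-0.29],
  [1,[-136,-208,140],-0.29],
  [1,[-136,-208,140],-0.29],
  [1,[-136,-208,140],-0.29],
  [1,[-136,-208,140],-0.29],
])

```text
time_s: 24.6
ee_pos: [540.0, -193.5, 190.8]
ee_rot: [-139.0, 90.0, 113.8]
force: [0.4, 0.2, -0.2]
gripper_width: 91.0
```

```bash
sed -i 's/-29,29,-110,-10/-29,29,-112,-12/' v7.py; python3 v7.py c2 2
```

```text
t 24.6 tcp [ 540.  -193.5  190.8] jaw -0.3 x [-0.     0.001 -1.   ] F [ 0.4  0.2 -0.2] w 91.0 q [-21.  20.  93.   0.  68.  -4.]
```

View pics/c2t.png

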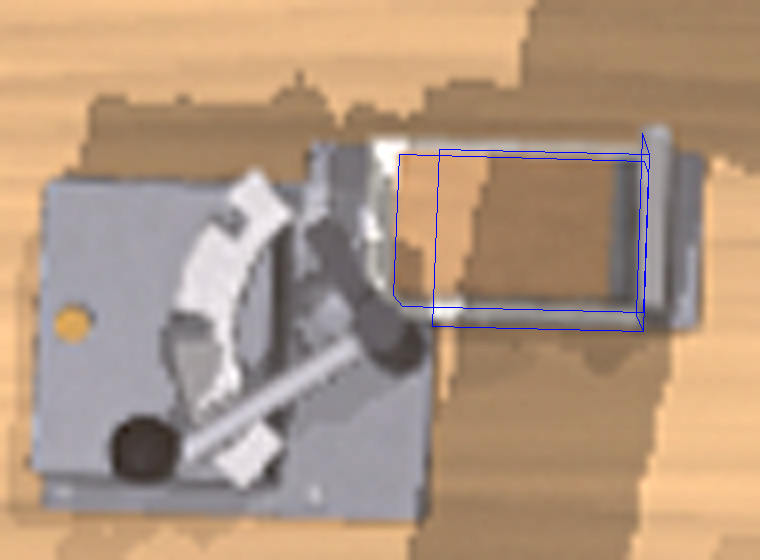

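View pics/c2s.png

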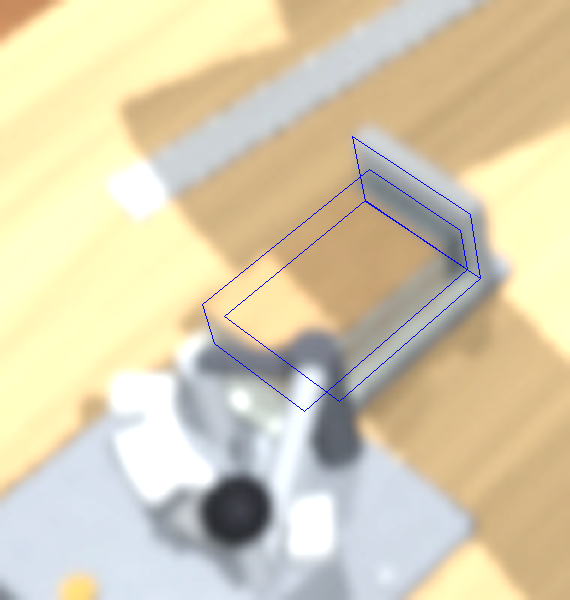

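Request:
arm_command([
  [1,[0,2,-45],0],
  [1,[0,2,-90],0],
  [1,[0,2,-125],0],
  [1,[0,2,-150],0],
  [1,[0,2,-165],0],
  [1,[0,2,-172],0],
  [1,[0,2,-176],0],
  [1,[0,2,-176],0],
  [1,[0,2,-176],0],
  [0.3,[0,2,-176],0],
  [0.3,[0,2,-176],0],
  [0.3,[0,2,-176],0],
  [0.3,[0,2,-176],0],
  [0.3,[0,2,-176],0],
  [0.3,[0,2,-176],0],
  [0.3,[0,2,-176],0],
], grip_force=15)

```text
time_s: 26.3
ee_pos: [539.8, -192.9, 15.1]
ee_rot: [82.4, 90.0, -24.9]
force: [0.4, -0.5, 2.2]
gripper_width: 58.0
```

Request:
arm_command([
  [0.3,[0,0,30],0],
  [0.3,[0,0,75],0.05],
  [0.3,[0,20,120],0.1],
  [0.3,[30,55,155],0.2],
  [0.3,[60,95,170],0.288],
  [0.3,[90,135,170],0.288],
  [0.3,[115,175,170],0.288],
  [0.3,[136,210,170],0.288],
  [0.3,[136,219,170],0.288],
  [0.3,[136,219,160],0.288],
  [0.3,[136,219,130],0.288],
  [0.3,[136,219,90],0.288],
  [0.3,[136,219,65],0.288],
  [0.3,[136,219,55],0.288],
  [0.3,[136,219,51],0.288],
  [0.3,[136,219,50],0.288],
  [0.3,[136,219,50],0.288],
  [0.3,[136,219,50],0.288],
  [0.3,[136,219,50],0.288],
  [0.3,[136,219,50],0.288],
])

```text
time_s: 28.3
ee_pos: [676.0, 26.3, 65.7]
ee_rot: [91.3, 89.9, 0.5]
force: [-0.2, -0.1, -0.5]
gripper_width: 57.9
```

```bash
python3 v6.py e1 50
```

```text
t 28.3 tcp [676.   26.3  65.7] jaw -0.014 x [ 0.001  0.    -1.   ] F [-0.2 -0.1 -0.5] w 57.9 q [ 1. 34. 87. -0. 58.  2.]
```

View pics/e1t.png

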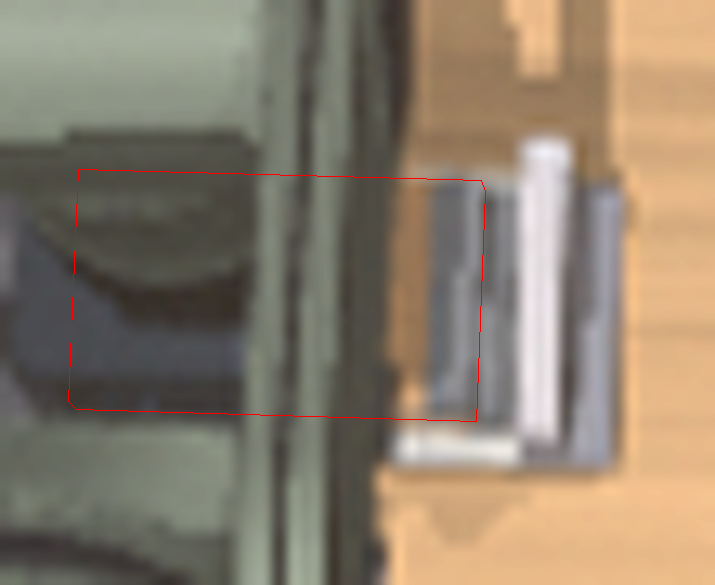

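Request:
arm_command([
  [0.3,[0,-3,-1],0],
  [0.3,[0,-6,-1],0],
  [0.3,[0,-8,-1],0],
  [0.3,[0,-9,-1],0],
  [0.3,[0,-10,-1],0],
  [0.3,[0,-10,-1],0],
  [0.3,[0,-10,-1],0],
])

```text
time_s: 29.1
ee_pos: [675.7, 16.6, 64.0]
ee_rot: [172.7, 90.0, 81.9]
force: [-0.1, 2.2, -2.3]
gripper_width: 57.9
```

Request:
arm_command([
  [0.3,[0,-1,0],0],
  [0.3,[0,-1,0],0],
  [0.3,[0,-1,0],0],
])

```text
time_s: 29.4
ee_pos: [675.6, 16.6, 64.0]
ee_rot: [179.2, 89.9, 88.4]
force: [-0.7, 4.6, -0.5]
gripper_width: 57.6
```

Request:
arm_command([
  [0.3,[0,-1,0],0],
  [0.3,[0,-1,0],0],
  [0.3,[0,-1,0],0],
])

```text
time_s: 29.7
ee_pos: [675.7, 16.5, 64.1]
ee_rot: [178.0, 89.8, 87.2]
force: [-0.6, 7.8, -0.2]
gripper_width: 57.7
```

Request:
arm_command([
  [0.3,[0,1,0],0],
  [0.3,[0,2,0],0],
  [0.3,[0,2,-1],0],
  [0.3,[0,2,-1],0],
  [0.75,[0,2,-1],0],
  [0.75,[0,2,-1],0],
  [0.75,[0,2,-1],0],
  [0.8,[0,2,-1],0],
  [0.8,[0,2,-10],0],
  [0.8,[0,2,-20],0],
  [0.8,[0,2,-28],0],
  [0.8,[0,2,-29],0],
  [0.8,[0,2,-29],0],
  [0.8,[0,2,-29],0],
])

```text
time_s: 31.1
ee_pos: [675.9, 16.2, 35.1]
ee_rot: [89.0, 90.0, -1.8]
force: [-0.9, -0.0, -0.5]
gripper_width: 72.9
```

Request:
arm_command([
  [0.5,[0,0,0],0],
  [0.5,[0,0,0],0],
  [0.5,[0,0,0],0],
  [0.5,[0,0,0],0],
  [0.5,[0,0,0],0],
  [0.5,[0,0,0],0],
], grip_force=10)

```text
time_s: 31.7
ee_pos: [675.9, 16.2, 35.4]
ee_rot: [92.8, 90.0, 2.0]
force: [-0.4, 0.7, 2.8]
gripper_width: 57.8
```

Request:
arm_command([
  [0.5,[0,-1,0],0],
  [0.5,[0,-2,0],0],
  [0.5,[0,-3,0],0],
  [0.5,[0,-3,0],0],
])

```text
time_s: 32.1
ee_pos: [675.9, 16.1, 35.3]
ee_rot: [171.8, 89.7, 80.9]
force: [-0.6, 9.0, 2.8]
gripper_width: 58.1
```

Request:
arm_command([
  [0.5,[0,2,0],0],
  [0.5,[0,3,0],0],
  [0.8,[0,3,0],0],
  [0.8,[0,3,0],0],
  [0.8,[0,3,0],0],
  [0.8,[0,3,40],0],
  [0.8,[0,3,90],0],
  [0.8,[0,3,140],0],
  [0.75,[-40,40,165],0.012],
  [0.75,[-75,85,165],0.012],
  [0.75,[-106,125,165],0.012],
  [0.75,[-106,133,165],0.012],
  [0.75,[-106,133,165],0.012],
  [0.65,[-106,133,165],0.012],
  [0.65,[-106,133,165],0.012],
])

```text
time_s: 33.6
ee_pos: [570.4, 145.2, 199.7]
ee_rot: [21.9, 90.0, -68.3]
force: [0.5, -1.1, -0.6]
gripper_width: 59.6
```

```bash
python3 v7.py c3 3
```

```text
t 33.6 tcp [570.4 145.2 199.7] jaw -0.003 x [ 0.    -0.001 -1.   ] F [ 0.5 -1.1 -0.6] w 59.6 q [13. 20. 90. -0. 69. 13.]
```

View pics/c3t.png

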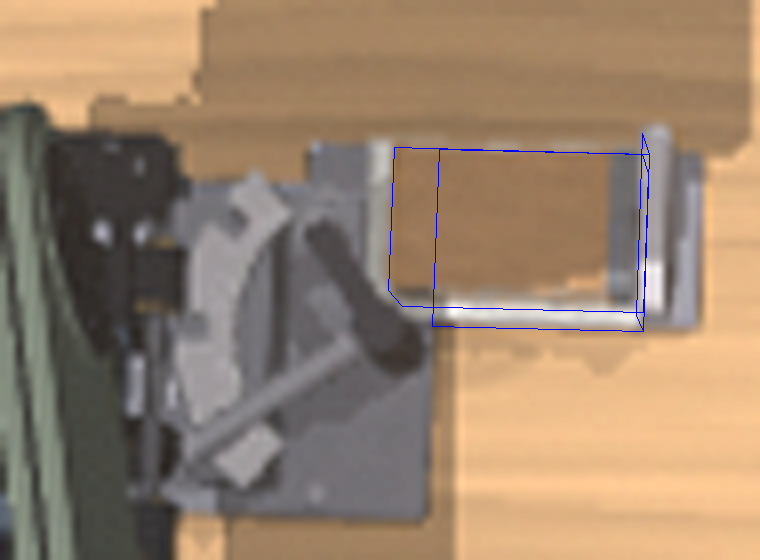

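View pics/c3s.png

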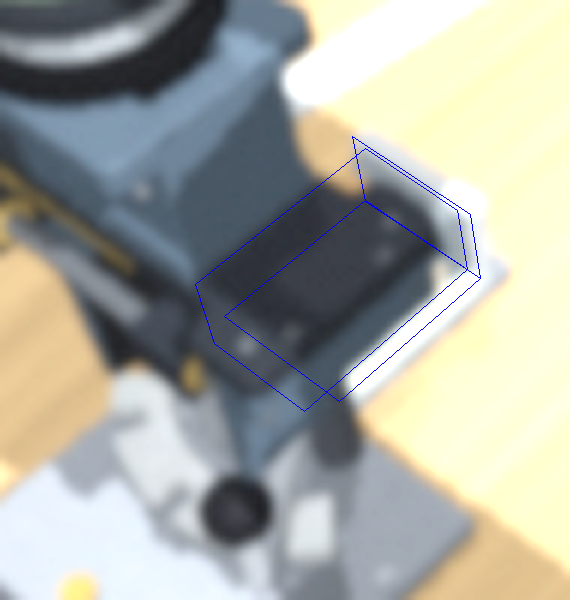

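Request:
arm_command([
  [0.65,[-1,4,-30],0],
  [0.65,[-1,4,-60],0],
  [0.65,[-1,4,-80],0],
  [0.65,[-1,4,-88],0],
  [0.65,[-1,4,-88],0],
  [0.65,[-1,4,-88],0],
  [0.2,[-1,4,-88],0],
  [0.2,[-1,4,-88],0],
  [0.2,[-1,4,-88],0],
  [0.2,[-1,4,-88],0],
  [0.2,[-1,4,-88],0],
  [0.2,[-1,4,-88],0],
  [0.2,[-1,4,-88],0],
  [0.2,[-1,4,-88],0],
], grip_force=10)

```text
time_s: 35.1
ee_pos: [569.8, 149.9, 112.5]
ee_rot: [82.6, 89.8, -7.5]
force: [4.2, -3.1, 1.4]
gripper_width: 27.1
```

Request:
arm_command([
  [0.2,[6,4,0],0],
  [0.2,[13,7,0],0],
  [0.2,[20,10,0],0],
  [0.2,[27,12,0],0],
  [0.2,[34,14,0],0],
  [0.2,[42,16,0],0],
  [0.2,[50,17,0],0],
  [0.2,[57,17,0],0],
  [0.2,[57,17,0],0],
  [0.2,[57,17,0],0],
  [0.2,[57,17,0],0],
])

```text
time_s: 36.2
ee_pos: [625.6, 167.7, 111.6]
ee_rot: [179.7, 89.9, 89.6]
force: [-0.4, 4.0, -2.2]
gripper_width: 27.0
```

Request:
arm_command([
  [0.6,[0,0,0],0],
  [0.6,[0,0,0],0],
  [0.6,[0,0,0],0],
  [0.6,[0,0,30],0],
  [0.6,[0,0,80],0],
  [1,[0,0,120],0],
  [1,[-50,-20,130],0],
  [1,[-90,-60,130],-0.1],
  [1,[-110,-110,130],-0.1],
  [1,[-120,-160,130],-0.1],
  [1,[-130,-210,130],-0.1],
  [1,[-140,-260,130],-0.1],
  [1,[-150,-310,130],-0.1],
  [1,[-150,-350,130],-0.1],
  [1,[-150,-350,130],-0.1],
  [1,[-150,-350,130],-0.1],
])

```text
time_s: 37.8
ee_pos: [475.2, -184.1, 242.0]
ee_rot: [-109.3, 90.0, 154.6]
force: [-1.0, 0.3, -0.2]
gripper_width: 91.3
```

```bash
cat > v8.py <<'E'
from h import *
import sys
n=sys.argv[1]; st()
f=cams.grab_frame("side"); T=cams.grab_frame("top")
pose=(676,78,-.012)
it=[([box(-37,37,-112.1,-112,20,65),box(-29,29,-112,-12,20,62)]+press(0)[4:5],pose,(255,0,0))]
outline(f,it,n+"s.png",(115,180,225,315),4.4)
outline(T,it,n+"t.png",(145,120,240,190),8)
save(T,n+"T.png"); save(f,n+"S.png")
E
python3 v8.py f1
```

```text
t 37.8 tcp [ 475.2 -184.1  242. ] jaw -0.105 x [-0.  0. -1.] F [-1.   0.3 -0.2] w 91.3 q [-22.  12.  96.   0.  72. -16.]
```

View pics/f1t.png

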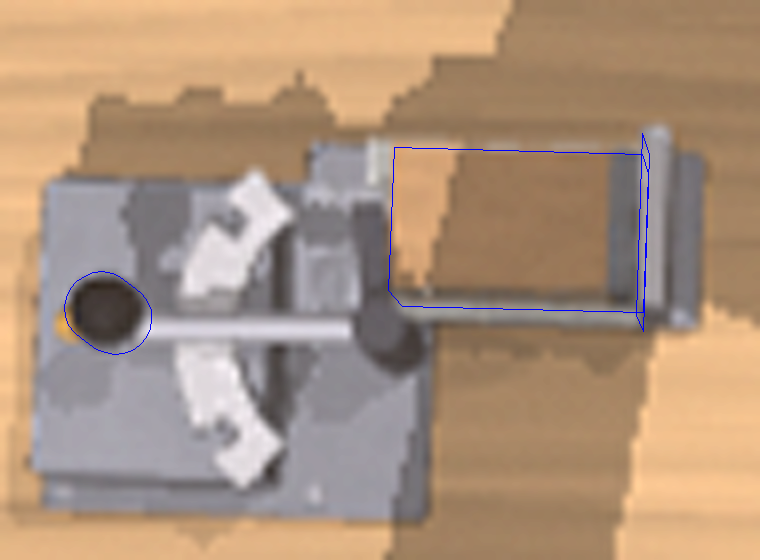

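View pics/f1s.png

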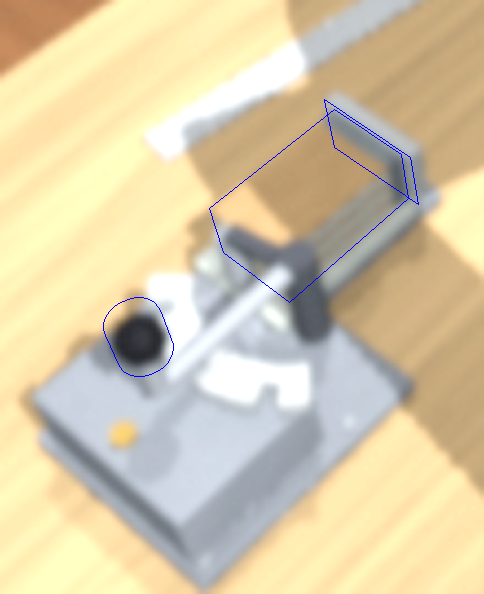

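View pics/f1T.png

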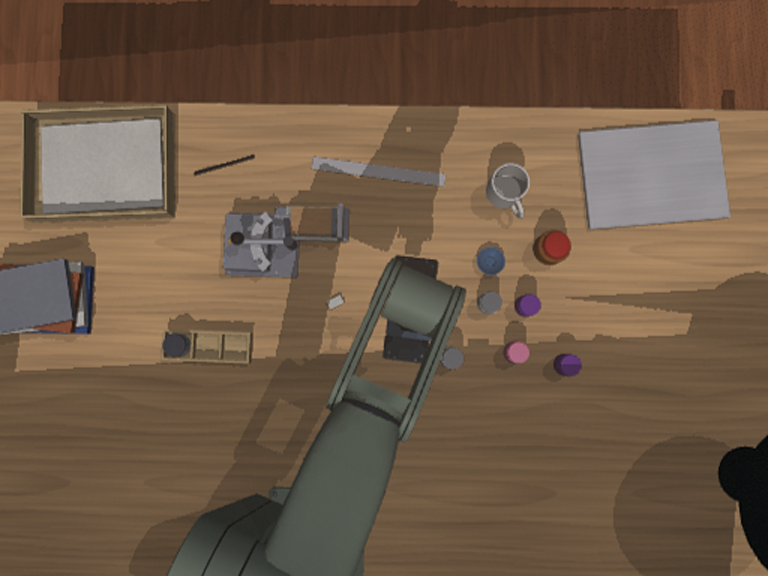

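```bash
cat > v9.py <<'E'
from h import *
f=cams.grab_frame("side"); T=cams.grab_frame("top")
import pickle; pickle.dump((T,f),open("cad.pkl","wb"))
parts=[box(-33,33,-95,95,30,30.1),cyl(0,61.7,26,56,56.1)]+[box(-28,28,-28+k,28+k,30,30.1) for k in(0,-61.7)]
it=[(parts,(402.5,248.7,-.013),(0,0,255))]
outline(f,it,"k1s.png",(150,300,250,384),7)
outline(T,it,"k1t.png",(100,210,180,250),9)
ds=cams.silhouettes(f,"caddy"); print([ (d["conf"],d["region"].sum()) for d in ds])
E
python3 v9.py
```

```text
[(0.71, np.int64(2451))]
```

View pics/k1s.png

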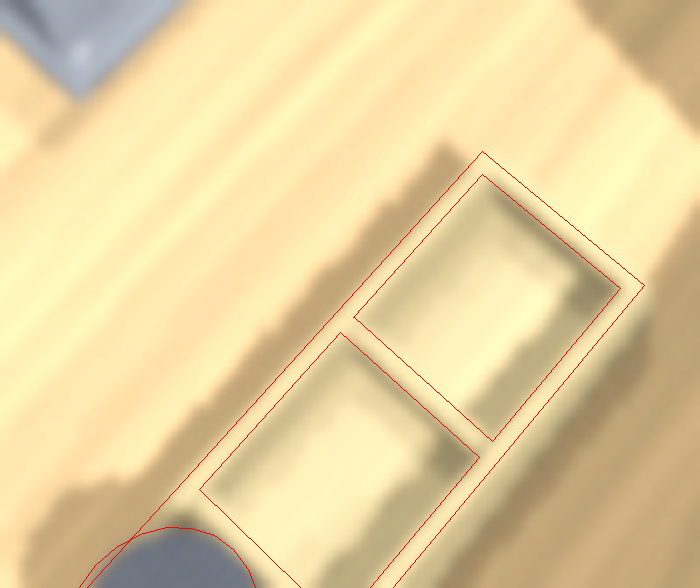

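View pics/k1t.png

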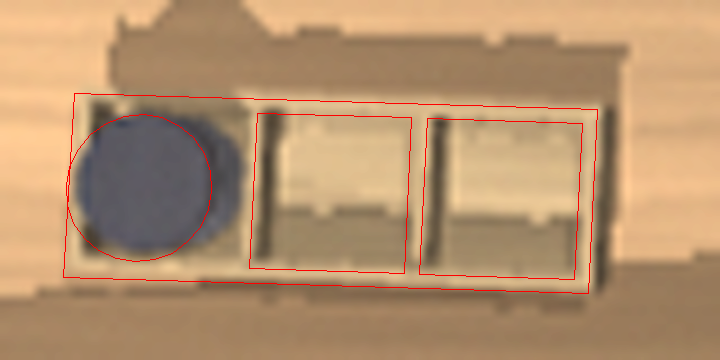

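```bash
cat > pt.py <<'E'
from h import *
import sys
T=cams.grab_frame("top"); Sd=cams.grab_frame("side")
for pt in [tuple(map(float,a.split(","))) for a in sys.argv[1:]]:
    fr=[]
    for f in(T,Sd):
        u=proj(f,[[*pt,30]])[0]; ds=[d for d in cams.silhouettes(f,"pot1") if np.hypot(*(np.array(d["centre"])-u))<16]
        if ds: fr.append((f,ds[0]["region"]))
    for a in [fr]+[[b] for b in fr]:
        r=fit([b[0] for b in a],POT,[b[1] for b in a],(*pt,0)); print(pt,len(a),r[0][:2].round(1),round(r[1],3))
st()
E
python3 pt.py 386.7,-282 506.6,-363
```

```text
(386.7, -282.0) 2 [ 386.6 -282.4] 0.371
(386.7, -282.0) 1 [ 389.  -283.9] 0.27
(386.7, -282.0) 1 [ 385.4 -281.4] 0.086
(506.6, -363.0) 2 [ 506.9 -363.3] 0.62
(506.6, -363.0) 1 [ 507.5 -363.6] 0.095
(506.6, -363.0) 1 [ 505.5 -361.8] 0.51
t 38.35 tcp [ 475.8 -182.3  242. ] jaw -0.101 x [ 0. -0. -1.] F [0.3 0.2 0. ] w 90.9 q [-22.  12.  96.   0.  72. -16.]
```

Request:
arm_command([
  [1,[-30,-35,0],0.1],
  [1,[-65,-70,0],0.1],
  [1,[-89,-100,-20],0.1],
  [1,[-89,-100,-60],0.1],
  [1,[-89,-100,-100],0.1],
  [1,[-89,-100,-140],0.1],
  [1,[-89,-100,-170],0.1],
  [1,[-89,-100,-190],0.1],
  [1,[-89,-100,-198],0.1],
  [1,[-89,-100,-198],0.1],
  [1,[-89,-100,-198],0.1],
  [0.2,[-89,-100,-198],0.1],
  [0.2,[-89,-100,-198],0.1],
  [0.2,[-89,-100,-198],0.1],
  [0.2,[-89,-100,-198],0.1],
  [0.2,[-89,-100,-198],0.1],
  [0.2,[-89,-100,-198],0.1],
  [0.2,[-89,-100,-198],0.1],
], grip_force=15)

```text
time_s: 40.15
ee_pos: [386.7, -282.8, 44.0]
ee_rot: [86.0, 90.0, -4.2]
force: [0.3, -0.2, 1.0]
gripper_width: 47.9
```

Request:
arm_command([
  [0.2,[0,0,30],0],
  [0.2,[0,0,70],0],
  [0.2,[2,40,90],0],
  [0.2,[4,85,90],0],
  [0.2,[6,130,90],0],
  [0.2,[8,175,90],0],
  [0.2,[9,220,90],0],
  [0.2,[10,265,90],0],
  [0.2,[11,310,90],0],
  [0.2,[12,355,90],0],
  [0.2,[13,400,90],0],
  [0.2,[14,445,90],0],
  [0.2,[15,490,90],0],
  [0.2,[16,520,90],0],
  [0.2,[16,530,90],0],
  [0.2,[16,530,80],0],
  [0.2,[16,530,60],0],
  [0.2,[16,530,45],0],
  [0.2,[16,530,40],0],
  [0.2,[16,530,40],0],
])

```text
time_s: 42.15
ee_pos: [402.0, 245.6, 83.0]
ee_rot: [-52.9, 89.8, -143.1]
force: [0.1, -0.6, 0.2]
gripper_width: 47.7
```

```bash
cat > v10.py <<'E'
from h import *
import sys
n=sys.argv[1]; dz=float(sys.argv[2]); s=st()
f=cams.grab_frame("side"); T=cams.grab_frame("top")
e=s["ee_pos"]
it=[([box(-28,28,-28+k,28+k,30,30.1) for k in(0,-61.7)],(402.5,248.2,-.008),(0,0,255)),([cyl(0,0,24,e[2]-dz,e[2]-dz+60)],(e[0],e[1],0),(0,255,0))]
outline(f,it,n+"s.png",(140,270,250,384),5)
outline(T,it,n+"t.png",(90,190,190,255),7)
E
python3 v10.py l1 44
```

```text
t 42.15 tcp [402.  245.6  83. ] jaw -0.003 x [-0.002 -0.002 -1.   ] F [ 0.1 -0.6  0.2] w 47.7 q [ 30.  18. 114.  -0.  48.  30.]
```

View pics/l1s.png

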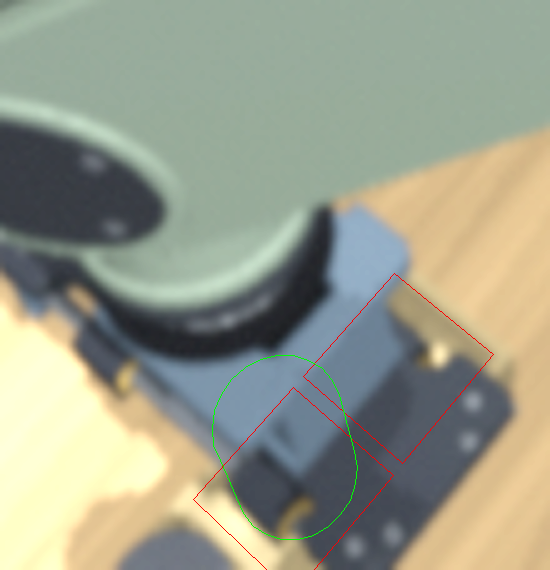

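View pics/l1t.png

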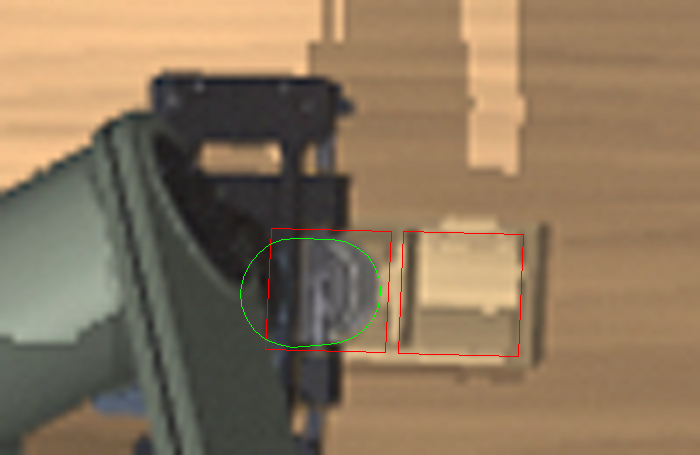

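Request:
arm_command([
  [0.2,[0,0,0],0],
  [0.2,[0,0,0],0],
])

```text
time_s: 42.45
ee_pos: [403.1, 247.3, 84.6]
ee_rot: [117.0, 89.9, 26.9]
force: [0.1, -0.3, -1.8]
gripper_width: 47.8
```

Request:
arm_command([
  [0.2,[-1,0,-8],0],
  [0.2,[-1,0,-14],0],
  [0.2,[-1,0,-18],0],
  [0.2,[-1,0,-20],0],
  [0.2,[-1,0,-20],0],
])

```text
time_s: 42.95
ee_pos: [401.4, 247.1, 63.5]
ee_rot: [-56.2, 89.9, -146.3]
force: [-0.4, 0.3, -0.6]
gripper_width: 47.6
```

Request:
arm_command([
  [0.2,[0,0,-4],0],
  [0.2,[0,0,-8],0],
  [0.2,[0,0,-12],0],
  [0.2,[0,0,-14],0],
  [0.2,[0,0,-14],0],
])

```text
time_s: 43.45
ee_pos: [401.5, 247.1, 49.6]
ee_rot: [-55.6, 90.0, -145.8]
force: [0.3, -1.1, -2.1]
gripper_width: 47.0
```

Request:
arm_command([
  [0.2,[0,0,-1],0],
  [0.2,[0,0,-1],0],
  [0.75,[0,0,-1],0],
  [0.75,[0,0,-1],0],
  [0.75,[0,0,-1],0],
  [0.75,[0,0,20],0],
  [0.75,[0,0,60],0],
  [0.75,[0,0,110],0],
  [0.9,[5,-45,140],0],
  [0.9,[10,-90,140],0.1],
  [0.9,[15,-135,140],0.2],
  [0.9,[20,-180,140],0.3],
  [0.9,[30,-225,140],0.4],
  [0.9,[40,-270,140],0.5],
  [0.9,[50,-315,140],0.6],
  [0.9,[60,-360,140],0.7],
  [0.9,[65,-400,140],0.785],
  [0.9,[65,-440,140],0.785],
  [0.9,[65,-450,140],0.785],
  [0.9,[65,-450,140],0.785],
])

```text
time_s: 45.45
ee_pos: [466.5, -203.8, 189.7]
ee_rot: [164.8, 90.0, 119.5]
force: [-0.3, 0.7, -0.1]
gripper_width: 82.3
```

```bash
python3 pt.py 506.6,-363; python3 v10.py l2 44; python3 v4.py l3
```

```text
(506.6, -363.0) 2 [ 508.9 -367.3] 3.864
(506.6, -363.0) 1 [ 507.  -362.1] 0.318
(506.6, -363.0) 1 [ 658.6 -659. ] 1.0
t 45.65 tcp [ 466.5 -201.4  190. ] jaw 0.784 x [-0.     0.001 -1.   ] F [-0.   0.5  0.5] w 82.2 q [-25.  14. 101.   0.  65. -70.]
t 45.65 tcp [ 466.5 -201.4  190. ] jaw 0.784 x [-0.     0.001 -1.   ] F [-0.   0.5  0.5] w 82.2 q [-25.  14. 101.   0.  65. -70.]
t 45.75 tcp [ 466.7 -201.5  190.1] jaw 0.785 x [ 0.  0. -1.] F [0.4 0.8 0.3] w 81.9 q [-25.  14. 101.   0.  65. -70.]
```

View pics/l2s.png

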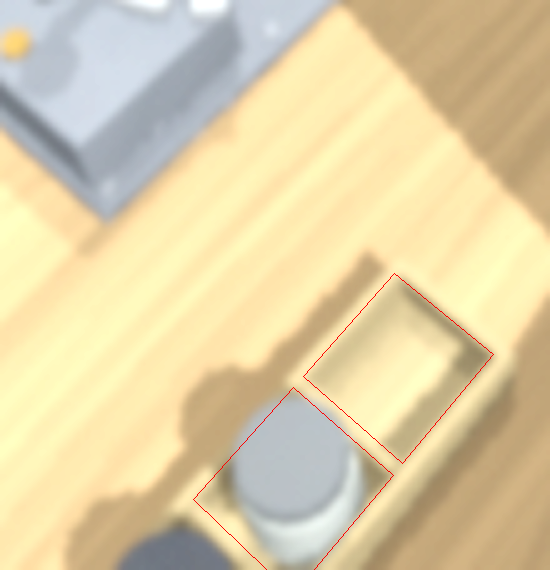

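View pics/l2t.png

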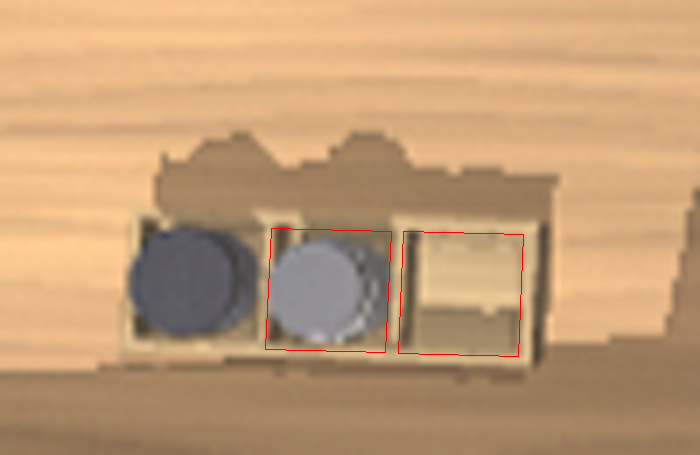

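View pics/l3t.png

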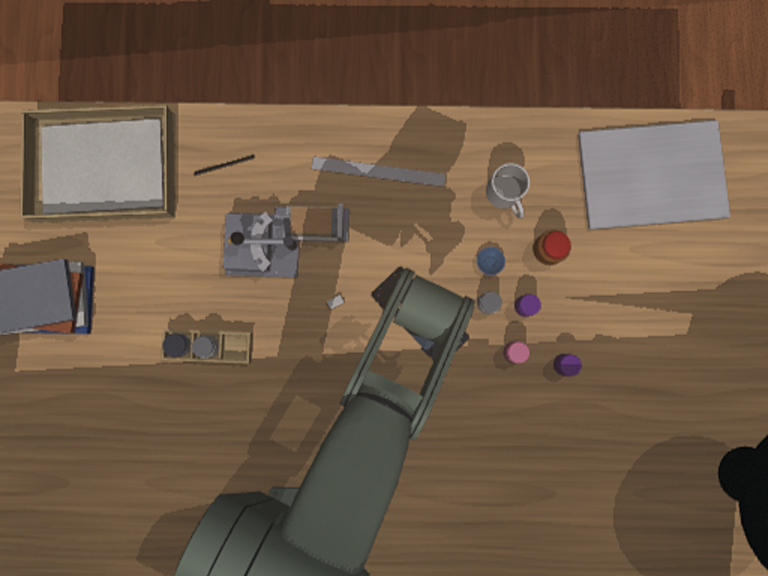

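Request:
arm_command([
  [0.85,[10,-45,0],0],
  [0.85,[20,-90,0],0],
  [0.85,[32,-130,0],0],
  [0.85,[40,-161,-20],0],
  [0.85,[40,-161,-40],0],
  [0.85,[40,-161,-70],0],
  [0.85,[40,-161,-80],0],
  [0.85,[40,-161,-80],0],
  [0.85,[40,-161,-80],0],
])

```text
time_s: 46.75
ee_pos: [507.4, -363.8, 111.1]
ee_rot: [12.3, 89.9, -32.8]
force: [0.3, 0.8, 0.7]
gripper_width: 77.3
```

```bash
cat > v11.py <<'E'
from h import *
import sys
n=sys.argv[1]; s=st()
f=cams.grab_frame("side"); T=cams.grab_frame("top")
it=[(POT,(506.5,-363,0),(0,0,255))]
outline(f,it,n+"s.png",(260,110,390,220),5)
outline(T,it,n+"t.png",(260,160,370,250),6)
E
python3 v11.py n1
```

```text
t 46.75 tcp [ 507.4 -363.8  111.1] jaw 0.784 x [ 0.001 -0.001 -1.   ] F [0.3 0.8 0.7] w 77.3 q [-37.  28.  92.   0.  60. -82.]
```

View pics/n1s.png

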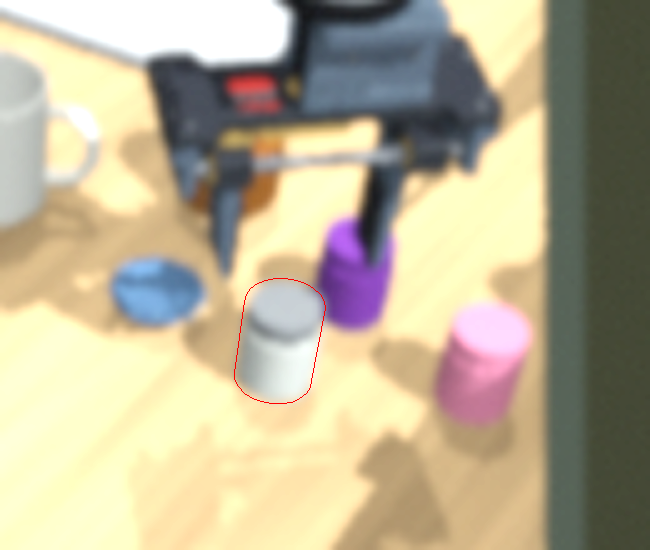

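View pics/n1t.png

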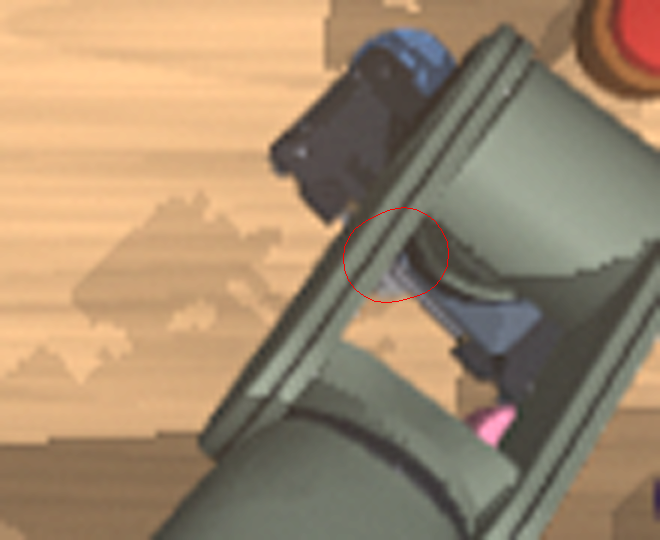

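Request:
arm_command([
  [0.85,[-1,1,-20],0],
  [0.85,[-1,1,-40],0],
  [0.85,[-1,1,-55],0],
  [0.85,[-1,1,-64],0],
  [0.85,[-1,1,-67],0],
  [0.85,[-1,1,-67],0],
  [0.2,[-1,1,-67],0],
  [0.2,[-1,1,-67],0],
  [0.2,[-1,1,-67],0],
  [0.2,[-1,1,-67],0],
  [0.2,[-1,1,-67],0],
  [0.2,[-1,1,-67],0],
  [0.2,[-1,1,-67],0],
], grip_force=15)

```text
time_s: 48.15
ee_pos: [505.8, -362.9, 43.3]
ee_rot: [11.6, 90.0, -33.5]
force: [-0.2, -0.1, 2.8]
gripper_width: 47.7
```

Request:
arm_command([
  [0.2,[0,0,30],0],
  [0.2,[0,0,70],0],
  [0.2,[-8,40,100],0],
  [0.2,[-16,85,100],-0.1],
  [0.2,[-24,130,100],-0.2],
  [0.2,[-32,175,100],-0.3],
  [0.2,[-40,220,100],-0.4],
  [0.2,[-48,265,100],-0.5],
  [0.2,[-56,310,100],-0.6],
  [0.2,[-64,355,100],-0.7],
  [0.2,[-72,400,100],-0.785],
  [0.2,[-80,445,100],-0.785],
  [0.2,[-90,490,100],-0.785],
  [0.2,[-98,530,100],-0.785],
  [0.2,[-104,549,100],-0.785],
  [0.2,[-104,549,80],-0.785],
  [0.2,[-104,549,60],-0.785],
  [0.2,[-104,549,45],-0.785],
  [0.2,[-104,549,42],-0.785],
  [0.2,[-104,549,42],-0.785],
])

```text
time_s: 50.15
ee_pos: [401.4, 186.1, 84.6]
ee_rot: [-66.4, 89.9, -156.5]
force: [0.7, -0.4, -0.3]
gripper_width: 48.0
```

Request:
arm_command([
  [0.2,[0,0,0],0],
  [0.2,[0,0,0],0],
])

```text
time_s: 50.35
ee_pos: [402.3, 186.4, 85.7]
ee_rot: [113.0, 89.9, 22.9]
force: [-0.6, -0.2, -0.7]
gripper_width: 48.0
```

```bash
python3 v10.py l4 43.3
```

```text
t 50.35 tcp [402.3 186.4  85.7] jaw -0.002 x [ 0.002  0.001 -1.   ] F [-0.6 -0.2 -0.7] w 48.0 q [ 23.  15. 118.  -0.  47.  24.]
```

View pics/l4s.png

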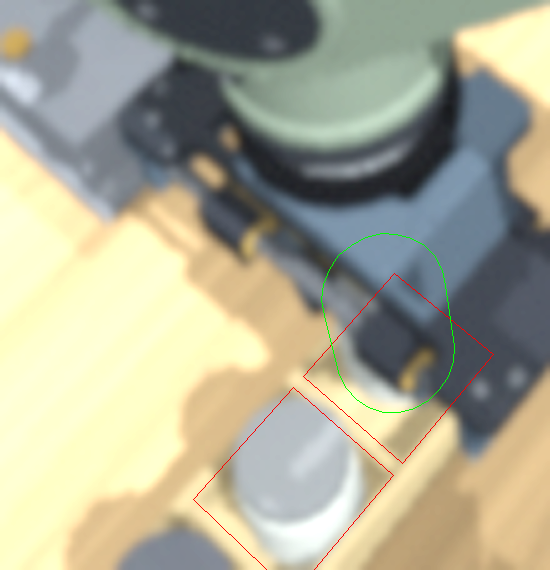

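View pics/l4t.png

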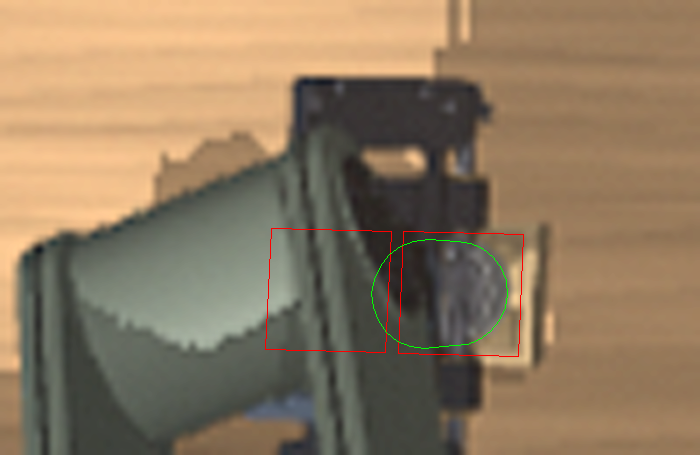

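Request:
arm_command([
  [0.2,[-1,-1,-8],0],
  [0.2,[-1,-1,-14],0],
  [0.2,[-1,-1,-18],0],
  [0.2,[-1,-1,-21],0],
  [0.2,[-1,-1,-21],0],
])

```text
time_s: 50.95
ee_pos: [400.4, 185.1, 63.4]
ee_rot: [-65.1, 89.9, -155.2]
force: [0.1, 0.4, -0.8]
gripper_width: 47.6
```

Request:
arm_command([
  [0.2,[0,0,-4],0],
  [0.2,[0,0,-8],0],
  [0.2,[0,0,-12],0],
  [0.2,[0,0,-14],0],
  [0.2,[0,0,-14],0],
])

```text
time_s: 51.45
ee_pos: [400.5, 185.1, 49.6]
ee_rot: [-65.2, 90.0, -155.3]
force: [-0.9, -0.0, -1.2]
gripper_width: 47.6
```

Now I lower the last millimetre, release, retreat and look.

Request:
arm_command([
  [0.2,[0,0,-1],0],
  [0.2,[0,0,-1],0],
  [0.75,[0,0,-1],0],
  [0.75,[0,0,-1],0],
  [0.75,[0,0,-1],0],
  [0.75,[0,0,20],0],
  [0.75,[0,0,60],0],
  [0.75,[0,0,110],0],
  [0.9,[0,-45,140],0],
  [0.9,[0,-90,150],0],
  [0.9,[0,-135,150],0],
  [0.9,[0,-180,150],0],
  [0.9,[0,-225,150],0],
  [0.9,[0,-270,150],0],
  [0.9,[0,-315,150],0],
  [0.9,[0,-350,150],0],
  [0.9,[0,-350,150],0],
  [0.9,[0,-350,150],0],
])

```text
time_s: 53.25
ee_pos: [400.4, -165.0, 199.8]
ee_rot: [-157.2, 90.0, 112.6]
force: [0.7, -0.0, -0.9]
gripper_width: 82.2
```

```bash
python3 v10.py z1 0; python3 v8.py z2
```

```text
t 53.25 tcp [ 400.4 -165.   199.8] jaw -0.004 x [-0.     0.001 -1.   ] F [ 0.7 -0.  -0.9] w 82.2 q [-24.   7. 109.   0.  64. -24.]
t 53.35 tcp [ 400.4 -163.8  199.9] jaw -0.001 x [-0.     0.001 -1.   ] F [-0.3 -0.5 -0.7] w 82.1 q [-24.   7. 109.   0.  64. -24.]
```

View pics/z1s.png

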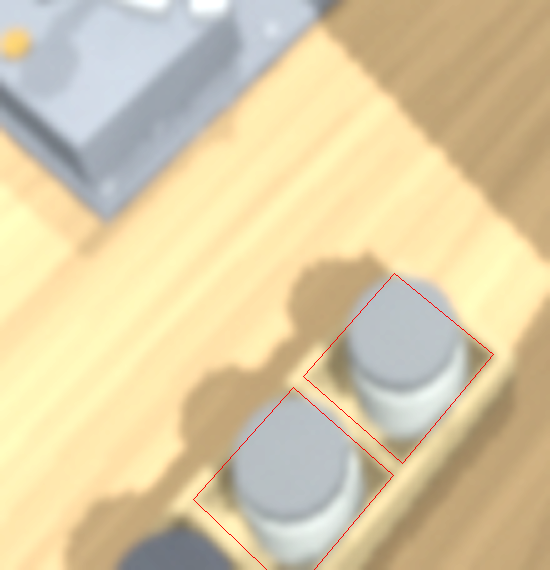

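View pics/z2t.png

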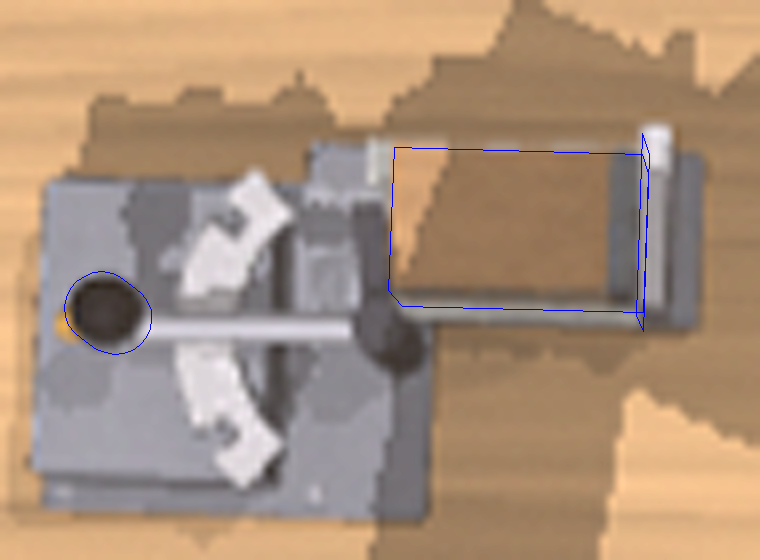

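View pics/z2s.png

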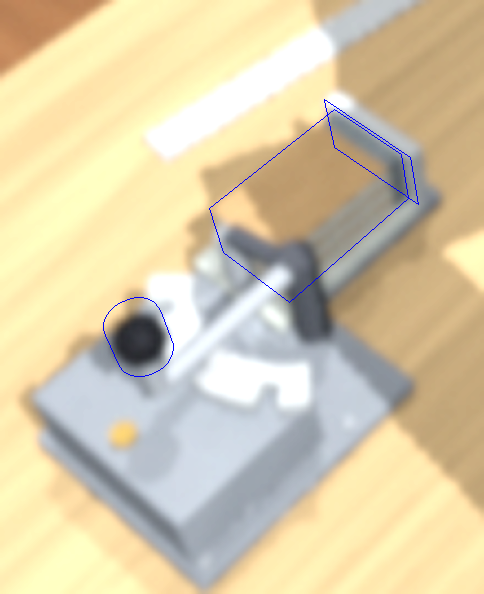

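View pics/z2T.png

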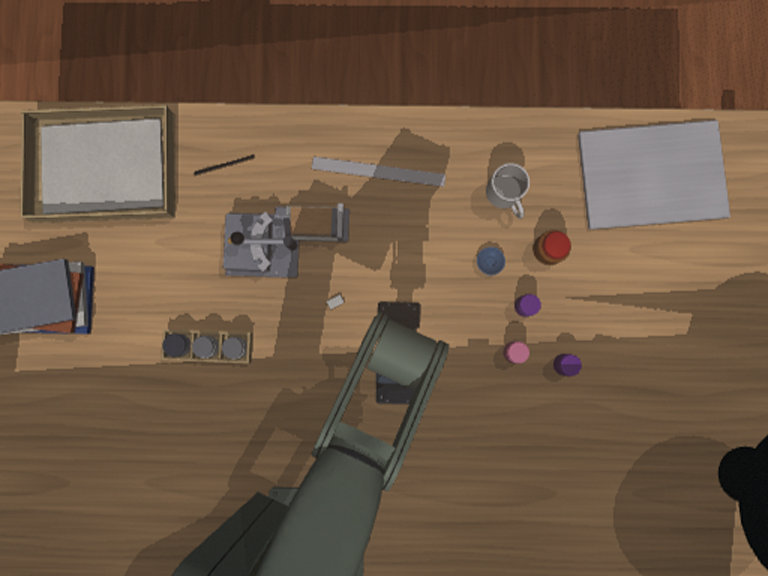

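```bash
python3 -c "
from h import *
env.job_done(); st()"
```

```text
the job is handed in; nothing more can be done
the job is handed in; nothing more can be done
```

The job is done and handed in, at about 53 s of the 210 s allowed. I threw the lever to the open notch and stacked the three notepads present flat on the bed against the end fence. Then I threw the lever back to the middle notch and stood the two glue pots in the caddy's middle and end cells.

**Pile:** the last pictures show it square and flush with the fence, with the roller at its near end. When I gripped the whole pile and pushed it toward the fence with about 9 N, it did not move.

**Lever:** the ball sits in line with the brass mark, and the camera view matches the middle-notch position.

**Pots:** both stand upright, one to a cell. Neither was knocked aside during the run.

**Disagreements:**
- The two cameras differed by about 2–3 mm on the pads and pots, and by up to 8 mm on the press. I settled the press position by touch, gripping the ball and pushing pads against the fence.
- The task puts the pile's place at y -52, 2 mm off the fence. With 100 mm pads and the fence's inner face at y -112, that would leave 10 mm. I went by the fence itself: contact came at about y -62 in the press frame.

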